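# Clamp hardened blade blanks flat for tempering

### The job

The hardened blade blanks on the iron levelling block have to go into the tempering clamp so that they stay flat. Throw the clamp's lever to the white OPEN notch; take the blanks over one at a time (never nip them up off the ground face of the block: slide each one out over its edge and pinch it there) and lay them side by side on the clamp's base, flat, square to the stop rail and with one end up against it. Then lay the aluminium pressure bar across all of them, alongside the rail and flange down, throw the lever into the yellow CLAMP notch so that its foot bears on the bar, and leave the things standing around where they are.

Things in the scene. Friction and masses are not known exactly. Their poses are not given: they have to be found in the camera images.
- slab: levelling block, dark cast iron, fixed, 210 (x) x 250 (y) x 50 mm high, flat top at z = 50 mm; origin: centre of its underside. Its edges drop straight down to the bench
- blank1: blade blank, bright steel strip 180 (its x) x 30 (its y) x 2.5 mm thick, ends alike, 100 g, loose; origin: centre of its underside. Two or three are present, lying flat on the block 75 mm apart, length within 0.17 rad of the block's x, not overhanging. Oily: friction 0.3 on block and base: closed fingertips pressed on it (5 to 12 N) drag it along
- blank2: blade blank, bright steel strip 180 (its x) x 30 (its y) x 2.5 mm thick, ends alike, 100 g, loose; origin: centre of its underside. Two or three are present, lying flat on the block 75 mm apart, length within 0.17 rad of the block's x, not overhanging. Oily: friction 0.3 on block and base: closed fingertips pressed on it (5 to 12 N) drag it along
- blank3: blade blank, bright steel strip 180 (its x) x 30 (its y) x 2.5 mm thick, ends alike, 100 g, loose; origin: centre of its underside. Two or three are present, lying flat on the block 75 mm apart, length within 0.17 rad of the block's x, not overhanging. Oily: friction 0.3 on block and base: closed fingertips pressed on it (5 to 12 N) drag it along
- clamp: tempering clamp, fixed; green base, flat top at z 50 mm, x -84.5 to 62.5, y -145 to 100; origin: on its underside, mid working part. Stop rail along the +x edge, 12 mm thick, 14 high, y -100 to 100. Bracket for the lever at the -y end: x -18 to 24, y -145 to -105, up to z 132, notched quadrant up to z 183. A blank against the rail hangs 45 mm out over the front (-x) edge, clear for fingers
- rail_face (a point): foot of the stop rail's face that looks to the clamp's -x: 50.5 mm in x, 50 mm up, in the clamp's frame; axes as the clamp's
- lever (a joint): lever, rad: bell crank turning about the clamp's x at x 3, y -125, z 115. 0 = yellow CLAMP notch: handle leans 0.52 inwards (+y), 125 mm arm level, rubber foot over the base's middle. 0.7 = plain halfway notch. 1.4 = white OPEN notch: handle leans 0.88 outwards (-y), arm upright. Stops -0.12, 1.5. A detent pulls it to the nearest notch; passing takes 6 N at the knob. Rests at 0.03 on the bar
- lever_knob (a point): centre of the red ball knob, 27 mm diameter, at the end of the lever's handle, 120 mm from the pivot; at 0 it is at x 3, y -65, z 219 mm of the clamp, at 1.4 at x 3, y -217, z 191 mm
- bar: pressure bar, aluminium inverted T, loose, 0.55 kg: flange 90 (x) x 170 (y) x 8 mm, rib 12 thick, 30 high along its middle (top 38 mm up); origin: centre of underside; turned by pi it is alike. Starts flat on the bench between block and clamp. In place on the blanks: underside at z 52.5, length along the clamp's y, centre at about x 3, y 0 of the clamp, flange beside the rail, rib under the lever's foot
- hammer: hammer lying on the bench between robot and clamp, not to be disturbed; origin: middle of its underside
- oiler: red oil can with a tapering spout, 62 mm diameter, 130 mm high, standing beyond the work, not to be disturbed; origin: centre of its underside
- pot: open steel pot, 100 mm diameter, 90 mm high, standing beyond the work, not to be disturbed; origin: centre of its underside
Not all that is in view belongs to the job. Leave any black or pink look-alike of the blank1 alone.

How it is judged:
By the outcome, as a careful person would: the job done as asked, in the order asked, and still so for the second after the job is handed in, with the robot touching nothing.
Of blank1, blank2, blank3 only 2 to 3 are there at a start; the rules pass over those that are not, and their reading is None.
At some moment in a run one of bar may be knocked a few centimetres aside while the robot is not near it.
It also fails if it takes over 210 s, if anything falls off the work surface, if the arm or the gripper's body presses on something with over 40 N, if the wrist force passes 120 N, or if a joint passes its speed limit or range.

### The arm

A 6-joint arm with a two-finger parallel gripper is mounted at the origin on the work surface. World frame = base frame: x ahead of the robot, y to its left, z up, the work surface at z = 0. Lengths are in m, angles in rad, forces in N, time in s.
With the tool pointing down it reaches from about 0.275 to 0.975 m from the base axis. Payload 8.4 kg.
Tool frame: the origin (TCP) lies at the very end of the fingers, on their centre line; the grasp point (between the pads) lies robot.grip_point_offset behind it (robot.grip_point_offset is the distance from the TCP to the grasp point, in m); z points along the fingers, x is the direction in which the jaws open and shut, and the axes are right-handed (so a half turn about z gives the same grasp; the last joint's range is limited). The gripper opens to 92 mm and grips with 3 to 60 N. Pads are 20 mm wide; open, the fingers measure 128 mm over their backs; the gripper's body (75 mm by 189 mm) begins 69 mm behind the grasp point.
Start: joints at [-1.21, 0.353, 1.633, -0, 1.155, -0.002], TCP at [0.222, -0.584, 0.215] pointing down, gripper open.
Joint ranges: [-2.63, 2.63], [-0.92, 2.1], [0.06, 2.66], [-1.3, 4.44], [0, 2.69], [-3.02, 3.02]. Speed limits (rad/s): [2.22, 2.22, 2.79, 3.14, 3.14, 3.14].

### API

Orientations are given as a unit quaternion [x, y, z, w].
In Python, from cell import telemetry, imaging, ticket, robot gives the robot as it stands.
- The arm moves only by the tool jog_arm, never from a script. Its argument "increments" is a list of rows, each a list of 7 numbers: the shift along the tool's x, y, z in units of 30 mm (1.0 is 30 mm), then the turn, a rotation vector about the tool's x, y, z in rad, then the opening, from 0 (shut) to 1 (fully open). A call has 1 to 5 rows; each row shifts and turns the commanded pose from where the row before left it, along the tool's axes as they then stand; what a row does not reach is not made up. A row lasts 1/10 s, in which the tool goes at most 50 mm and 8.59 degrees, less where a joint would pass 70% of its speed; a pose out of reach is approached as far as the arm can. A call is refused whole if a number of a shift passes 1 or a number of a turn 0.15, either way. A call with a gripper value outside its range is refused whole. The fingers move at their own pace and stop on an object; "grip_force" is the grip in N (left out, the last holds). Time passes only in rows, so rows that do not move let the fingers close. It gives the time, the measured TCP pose, the force and the opening at its end, in the units of the state.
- telemetry.observe(): the state, without advancing time (a new reading comes with each control period).
- imaging.camera(name): name is "scene" or "top" or "wrist"; returns a dict with "img" (384x512x3 uint8, red, green, blue), "depth" (384x512 float32, m along the optical axis (not along the pixel's ray), 0 where there is no reading), "intrinsics" (3x3 intrinsics, pixels), "dist" ([k1, k2, p1, p2, k3] as OpenCV has them; the pictures are not rectified), "world_to_cam" (4x4, takes a point from world to camera coordinates); the wrist camera has in their place "T_tool_cam" (4x4, takes a point from camera to tool coordinates, whose origin is the TCP and whose axes are the tool frame's). Camera axes: x right, y up, looking along -z (the intrinsics and any distortion apply to the point x, -y, -z); pixel columns grow to the right and rows downward; lengths in m; the calibration is good to about 2 mm. A picture is of the moment at which its call begins: read the wrist's pose just before it.
- ticket.hand_in(): hands the job in, once; it reports no verdict.
The state is a dict: "clock": time; "joint_pos": joint angles; "joint_velocities": joint speeds; "joint_torque": joint torques, N m; "position": TCP position; "orientation": TCP orientation; "force": force on the tool from outside, world axes, zero at the start; "torque": the same for the moment, N m; "finger_gap": opening from 0.0 (shut) to 1.0 (fully open).
Only numpy, scipy, OpenCV 4.12 (cv2) and the standard library are available. Lean on these libraries where they do the work, as an engineer would, in place of code of your own. Each camera call takes 0.05 s, during which the arm holds its last target.

## Working session

There is one attempt and no reset: what is moved stays moved. The work goes in short steps, Python scripts to look and compute and a tool call to move; the robot and the scene stay as the last step left them, time stands still between calls to the robot, and variables do not carry over. Pictures are saved under pics/ and viewed, and the job is handed in when it is done.

Besides the shell and the picture viewer there is one more tool, called as name(argument=value, ...) on one line, values as JSON. jog_arm: Moves the arm, as the interface text tells. Its arguments: {"type":"object","properties":{"increments":{"type":"array","items":{"type":"array","items":{"type":"number"}}},"grip_force":{"type":"number"}},"required":["increments"]}

```bash
ls; mkdir -p pics
python3 - <<'E'
from cell import telemetry, imaging, ticket, robot
import cv2,numpy as np
print(telemetry.observe()); print({k:getattr(robot,k) for k in dir(robot) if not k.startswith('_')})
for n in ["scene","top","wrist"]:
    c=imaging.camera(n); cv2.imwrite(f"pics/{n}0.png",c["img"][:,:,::-1]); np.savez(f"{n}0.npz",**c)
    print(n,c["intrinsics"].tolist(),c["dist"], c.get("world_to_cam",c.get("T_tool_cam")))
E
```

```text
pics
{'clock': 0.0, 'joint_pos': array([-1.21038855e+00,  3.53639988e-01,  1.63412948e+00, -4.47376381e-07,
        1.15522488e+00, -2.41063683e-03]), 'joint_velocities': array([-0.00032689, -0.00132342, -0.00011335, -0.00238296, -0.00025491,
       -0.00091435]), 'joint_torque': array([ 3.46015397e-03, -5.93843222e+01, -3.34217870e+01,  6.99582137e-02,
        2.33922328e-02, -8.11338077e-05]), 'position': array([ 0.22163473, -0.58384268,  0.2138708 ]), 'orientation': array([ 8.23076569e-01, -5.67929987e-01, -5.76004350e-04, -3.99252164e-04]), 'force': array([-0.01861006, -0.42268289,  0.0506771 ]), 'torque': array([-0.00303213,  0.01854101,  0.04605618]), 'finger_gap': 1.0009389864212759}
{'Unreachable': <class 'cell.Unreachable'>, 'grip_point_offset': 0.0187}
scene [[439.7129316014056, 0.0, 256.55935846062147], [0.0, 439.7129316014056, 188.36120180933693], [0.0, 0.0, 1.0]] [-0.04694473  0.          0.          0.          0.        ] [[-0.62260074  0.78253597  0.00240303  0.2165536 ]
 [-0.57715689 -0.46126655  0.67388656  0.24075048]
 [ 0.52844891  0.41817535  0.73883092 -1.809878
[... 179 characters left out ...]
4882  0.          0.          0.          0.        ] [[-0.00522631 -0.99978686 -0.01997309  0.14441019]
 [ 0.99543356 -0.00710524  0.09519209 -0.54056508]
 [-0.09531372 -0.01938438  0.99525853 -1.34978119]
 [ 0.          0.          0.          1.        ]]
wrist [[269.75411947143067, 0.0, 257.985420539524], [0.0, 269.75411947143067, 190.61655543175706], [0.0, 0.0, 1.0]] [0.00523228 0.         0.         0.         0.        ] [[ 9.99998352e-01  1.51114137e-03  1.00620221e-03  7.95883761e-04]
 [ 1.72233225e-03 -9.64905304e-01 -2.62592435e-01 -7.41561114e-02]
 [ 5.74075559e-04  2.62593735e-01 -9.64906317e-01 -1.70749107e-01]
 [ 0.00000000e+00  0.00000000e+00  0.00000000e+00  1.00000000e+00]]
```

View pics/scene0.png

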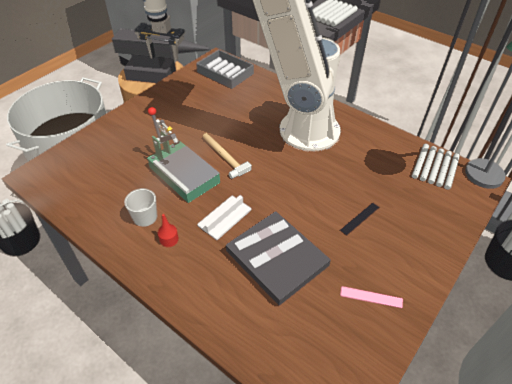

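View pics/top0.png

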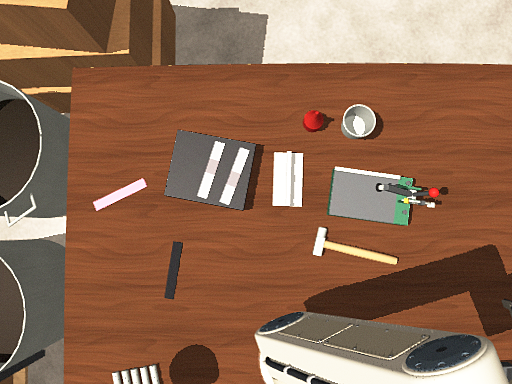

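View pics/wrist0.png

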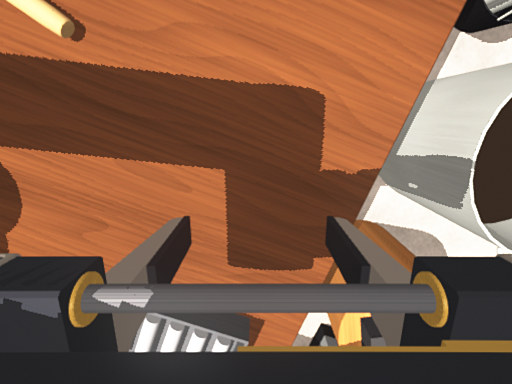

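```bash
cat > h.py <<'E'
import numpy as np,cv2
from scipy.spatial.transform import Rotation as R
def load(n): 
    return dict(np.load(n))
def ray(c,uv,Tc2w=None):
    uv=np.atleast_2d(np.asarray(uv,float))
    n=cv2.undistortPoints(uv[:,None],c["intrinsics"],c["dist"])[:,0]
    d=np.c_[n[:,0],-n[:,1],-np.ones(len(n))]
    T=np.linalg.inv(c["world_to_cam"]) if Tc2w is None else Tc2w
    return T[:3,3],d@T[:3,:3].T
def plane(c,uv,z,T=None):
    o,d=ray(c,uv,T); return o+d*((z-o[2])/d[:,2])[:,None]
def tri(o1,d1,o2,d2):
    d1=d1/np.linalg.norm(d1);d2=d2/np.linalg.norm(d2)
    A=np.c_[d1,-d2];s=np.linalg.lstsq(A,o2-o1,rcond=None)[0]
    a=o1+s[0]*d1;b=o2+s[1]*d2;return (a+b)/2,np.linalg.norm(a-b)
def proj(c,P,T=None):
    P=np.atleast_2d(P);W=c["world_to_cam"] if T is None else np.linalg.inv(T)
    q=P@W[:3,:3].T+W[:3,3];q=q*[1,-1,-1]
    return cv2.projectPoints(q,np.zeros(3),np.zeros(3),c["intrinsics"],c["dist"])[0][:,0]
def cloud(c,T=None):
    h,w=c["depth"].shape;u,v=np.meshgrid(np.arange(w),np.arange(h))
    o,d=ray(c,np.c_[u.ravel(),v.ravel()].astype(float),T)
    return (o+d*c["depth"].ravel()[:,None]).reshape(h,w,3)
def wristT(c,s):
    T=np.eye(4);T[:3,:3]=R.from_quat(s["orientation"]).as_matrix();T[:3,3]=s["position"];return T@c["T_tool_cam"]
def snap(n,tag):
    from cell import telemetry,imaging
    s=telemetry.observe();c=imaging.camera(n);cv2.imwrite(f"pics/{n}{tag}.png",c["img"][:,:,::-1]);
    T=wristT(c,s) if n=="wrist" else np.linalg.inv(c["world_to_cam"])
    np.savez(f"{n}{tag}.npz",T=T,**c);c["T"]=T;return s,c
def crop(c,x0,y0,x1,y1,k,name):
    i=cv2.resize(c["img"][y0:y1,x0:x1,::-1],None,fx=k,fy=k,interpolation=cv2.INTER_CUBIC);cv2.imwrite("pics/"+name,i)
E
python3 - <<'E'
from h import *
c=load("top0.npz");s=load("scene0.npz")
crop(c,150,120,310,220,5,"t_a.png");crop(c,310,150,450,240,5,"t_b.png")
crop(s,130,95,330,305,3.5 and 3,"s_a.png")
P=cloud(c)
for uv in [(212,190),(170,170),(288,180),(350,195),(100,300)]: print(uv,P[uv[1],uv[0]])
E
```

```text
(212, 190) [0.52612298 0.26721721 0.050638  ]
(170, 170) [0.5898644  0.39919691 0.04522723]
(288, 180) [0.55747091 0.03265796 0.03019982]
(350, 195) [ 0.50778939 -0.15515452  0.05087808]
(100, 300) [ 0.18215335  0.63025094 -0.00075739]
```

View pics/t_a.png

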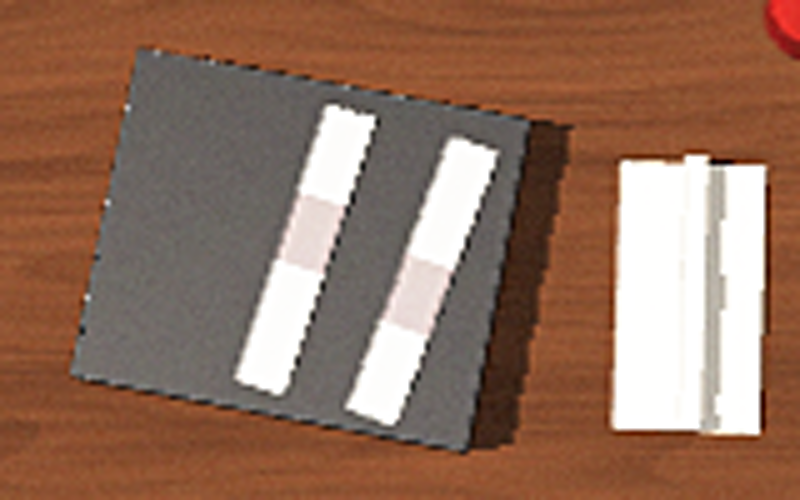

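View pics/t_b.png

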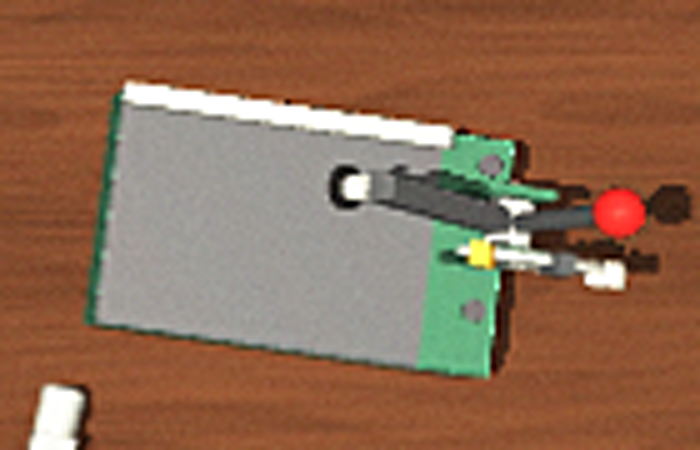

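View pics/s_a.png

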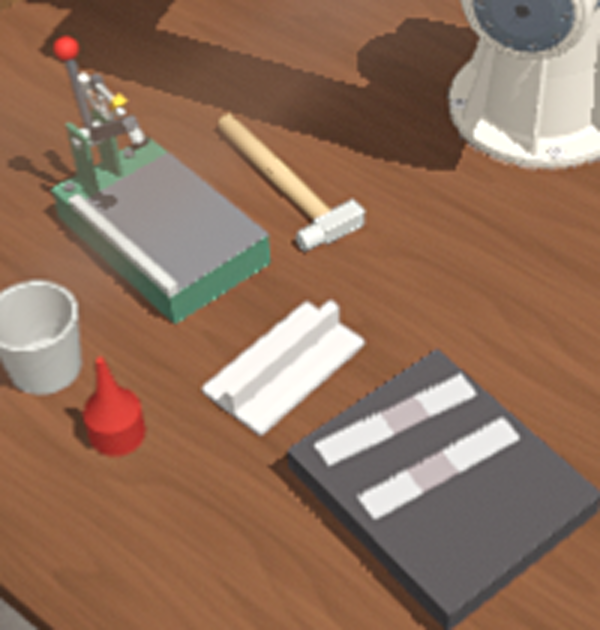

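```bash
cat > m.py <<'E'
from h import *
def rects(mask,amin=60):
    cs,_=cv2.findContours(mask.astype(np.uint8),cv2.RETR_EXTERNAL,cv2.CHAIN_APPROX_NONE)
    return [c for c in cs if cv2.contourArea(c)>amin]
def fit(c,cont,z,T=None):
    P=plane(c,cont[:,0].astype(float),z,T)[:,:2]
    r=cv2.minAreaRect((P*1000).astype(np.float32))
    b=cv2.boxPoints(r); e=[b[1]-b[0],b[2]-b[1]]; l=max(e,key=np.linalg.norm)
    a=np.arctan2(l[1],l[0]); a=(a+np.pi/2)%np.pi-np.pi/2
    return np.array(r[0]),sorted(r[1]),a
if __name__=="__main__":
  for n in ("top0.npz","scene0.npz"):
    c=load(n);hsv=cv2.cvtColor(c["img"],cv2.COLOR_RGB2HSV);H,S,V=[hsv[...,i].astype(int) for i in range(3)]
    P=cloud(c)
    roi=(P[...,0]>.3)&(P[...,0]<.85)&(P[...,1]>-.42)&(P[...,1]<.55)
    bright=(V>150)&(S<45)&roi
    for k in rects(bright): 
        (x,y),w,a=fit(c,k,0.0525); print(n,"bright px",k[:,0].mean(0).round(),"z52",x.round(1),y.round(1),np.round(w,1),round(a,3))
        if w[0]>60: print("   at z8",fit(c,k,.008))
    dark=(V<110)&(S<40)&roi
    dk=cv2.morphologyEx((dark|bright).astype(np.uint8),cv2.MORPH_OPEN,np.ones((3,3)))
    for k in rects(dk,800): print(n,"dark px",k[:,0].mean(0).round(),fit(c,k,.05))
    red=((H<6)|(H>174))&(S>180)&(V>100)&roi
    for k in rects(red,20): print(n,"red",k[:,0].mean(0),cv2.contourArea(k))
    g=(H>60)&(H<95)&(S>80)
    for k in rects(g,30): print(n,"green",cv2.boundingRect(k))
E
python3 m.py
```

```text
top0.npz bright px [319. 241.] z52 368.9 -59.1 [26.6 85.7] -0.228
top0.npz bright px [135. 187.] z52 537.9 509.2 [26.8 67.8] -1.114
top0.npz bright px [368. 193.] z52 509.3 -200.8 [148.3 203. ] 1.422
   at z8 (array([ 512.55615234, -211.18258667]), [153.1846923828125, 209.70904541015625], np.float32(1.4219643))
top0.npz bright px [288. 179.] z52 560.7 35.5 [ 88.6 169. ] -0.05
   at z8 (array([565.72924805,  32.90987396]), [91.53036499023438, 174.58346557617188], np.float32(-0.049536705))
top0.npz bright px [234. 176.] z52 570.1 199.6 [ 32.9 181.2] -0.364
top0.npz bright px [211. 169.] z52 590.3 272.1 [ 32.6 180.8] -0.316
top0.npz bright px [357. 121.] z52 740.5 -189.1 [101.5 103.3] -0.277
   at z8 (array([ 751.39916992, -199.16278076]), [104.87932586669922, 106.763916015625], np.float32(-0.27674747))
top0.npz dark px [375. 191.] (array([ 503.0958252 , -243.80615234]), [148.55519104003906, 289.2455139160156], np.float32(1.421964))
top0.npz dark px [288. 179.] (array([561.1585083 ,  35.36543274]), [88.7641372680664, 169.04747009277344], np.float32(-0.049536705))
top0.npz dark px [213. 
[... 857 characters left out ...]
ht px [184. 168.] z52 506.7 -202.8 [145.5 214.5] 1.408
   at z8 (array([ 478.00665283, -238.57666016]), [151.3149871826172, 223.03443908691406], np.float32(1.4084574))
scene0.npz dark px [276. 254.] (array([599.34924316, 278.92462158]), [218.60589599609375, 258.1632080078125], np.float32(1.376774))
scene0.npz dark px [225. 215.] (array([579.85449219,  57.47624969]), [93.431396484375, 185.06317138671875], np.float32(-0.04195714))
scene0.npz dark px [185. 169.] (array([ 505.03308105, -205.75247192]), [143.5159912109375, 215.00746154785156], np.float32(1.4228565))
scene0.npz red [166.85526316 231.59210526] 354.0
scene0.npz red [151.63157895 110.57894737] 29.5
scene0.npz green (181, 174, 39, 28)
```

Run:
```python
from h import *
t=load("top0.npz");s=load("scene0.npz")
p,e=tri(*[x.squeeze() for x in ray(t,(433.4,192.2))],*[x.squeeze() for x in ray(s,(151.6,110.6))]);print(p,e)
a=-.149;d=(p-[.520,-.2025,0])[:2];print(d@[np.cos(a),np.sin(a)],d@[-np.sin(a),np.cos(a)])
# edges of grey deck in top: sample rail
for th in (0,.7,1.4): print(th,-125+120*np.sin(.52-th),115+120*np.cos(.52-th))
```

```text
[ 0.50053124 -0.34206209  0.23600978] 0.0014553246196145886
0.0014648459316082892 -0.14090586892618692
0 -65.3743834587516 219.13830156131797
0.7 -146.4835488110989 233.06124313457457
1.4 -217.4886654678763 191.45813730382963
```

```bash
cat > go.py <<'E'
import sys
from h import *
from cell import telemetry
def az(Rm): return np.arctan2(Rm[1,0],Rm[0,0])
def go(tx,ty,tz,taz=None,step=0.9):
    s=telemetry.observe();p=s["position"];Rm=R.from_quat(s["orientation"]).as_matrix();a=az(Rm)
    print("t %.1f pos %s az %.3f gap %.2f F %s tilt %.3f"%(s["clock"],(p*1000).round(1),a,s["finger_gap"],s["force"].round(1),np.arccos(-Rm[2,2])))
    if tx is None: return
    t=np.array([tx,ty,tz])/1000.;
    # fixed tool-down target orientation
    if taz is None: taz=a
    Rt=np.array([[np.cos(taz),np.sin(taz),0],[np.sin(taz),-np.cos(taz),0],[0,0,-1.]])
    rv=R.from_matrix(Rm.T@Rt).as_rotvec()
    dist=np.linalg.norm(t-p)
    n=max(1,int(np.ceil(dist/.03/step)),int(np.ceil(np.abs(rv).max()/.145)))
    rows=[];Rc=R.from_matrix(Rm);q=R.from_rotvec(rv/n)
    for i in range(n):
        rows.append(list(np.round(Rc.inv().apply((t-p)/n)/.03,2)+0.)+list(np.round((rv/n),3)+0.));Rc=Rc*q
    for i,r in enumerate(rows): print([float(x) for x in r])
if __name__=="__main__":
    A=[float(x) for x in sys.argv[1:]]
    go(*A) if A else go(None,0,0)
E
python3 go.py 222 -584 350 -1.72; echo; python3 - <<'E'
E
```

```text
t 0.1 pos [ 221.7 -584.   214. ] az -1.208 gap 1.00 F [-0.3  0.   0.4] tilt 0.001
[0.0, 0.0, -0.76, 0.0, 0.0, 0.085]
[0.0, 0.0, -0.76, 0.0, 0.0, 0.085]
[0.0, 0.0, -0.76, 0.0, 0.0, 0.085]
[0.0, 0.0, -0.76, 0.0, 0.0, 0.085]
[0.0, 0.0, -0.76, 0.0, 0.0, 0.085]
[0.0, 0.0, -0.76, 0.0, 0.0, 0.085]
```

jog_arm(increments=[[0,0,-0.95,0,0,0.11,0],[0,0,-0.95,0,0,0.11,0],[0,0,-0.95,0,0,0.11,0],[0,0,-0.95,0,0,0.11,0],[0,0,-0.8,0,0,0.07,0]])

```text
clock: 0.65
position: [0.2218, -0.5843, 0.3541]
orientation: [-0.652, 0.759, -0.0, -0.0]
force: [0.7, -0.5, -0.0]
finger_gap: 0.588
```

```bash
python3 go.py 514 -285 350 -1.72
```

```text
t 0.7 pos [ 221.8 -584.3  354.1] az -1.722 gap 0.59 F [ 0.7 -0.5 -0. ] tilt 0.001
[-0.71, -0.51, 0.01, 0.0, 0.0, 0.0]
[-0.71, -0.51, 0.01, 0.0, 0.0, 0.0]
[-0.71, -0.51, 0.01, 0.0, 0.0, 0.0]
[-0.71, -0.51, 0.01, 0.0, 0.0, 0.0]
[-0.71, -0.51, 0.01, 0.0, 0.0, 0.0]
[-0.71, -0.51, 0.01, 0.0, 0.0, 0.0]
[-0.71, -0.51, 0.01, 0.0, 0.0, 0.0]
[-0.71, -0.51, 0.01, 0.0, 0.0, 0.0]
[-0.71, -0.51, 0.01, 0.0, 0.0, 0.0]
[-0.71, -0.51, 0.01, 0.0, 0.0, 0.0]
[-0.71, -0.51, 0.01, 0.0, 0.0, 0.0]
[-0.71, -0.51, 0.01, 0.0, 0.0, 0.0]
[-0.71, -0.51, 0.01, 0.0, 0.0, 0.0]
[-0.71, -0.51, 0.01, 0.0, 0.0, 0.0]
[-0.71, -0.51, 0.01, 0.0, 0.0, 0.0]
[-0.71, -0.51, 0.01, 0.0, 0.0, 0.0]
```

jog_arm(increments=[[-0.95,-0.68,0,0,0,0,0],[-0.95,-0.68,0,0,0,0,0],[-0.95,-0.68,0,0,0,0,0],[-0.95,-0.68,0,0,0,0,0],[-0.95,-0.68,0,0,0,0,0]])

```text
clock: 1.15
position: [0.3443, -0.4571, 0.3524]
orientation: [-0.653, 0.757, 0.0, 0.0]
force: [0.1, -0.1, 0.4]
finger_gap: 0.154
```

jog_arm(increments=[[-0.95,-0.68,0,0,0,0,0],[-0.95,-0.68,0,0,0,0,0],[-0.95,-0.68,0,0,0,0,0],[-0.95,-0.68,0,0,0,0,0],[-0.95,-0.68,0,0,0,0,0]])

```text
clock: 1.65
position: [0.4661, -0.3311, 0.3524]
orientation: [-0.653, 0.757, 0.0, -0.0]
force: [0.1, -0.7, -0.0]
finger_gap: 0.006
```

jog_arm(increments=[[-0.9,-0.65,0,0,0,0,0],[-0.9,-0.65,0,0,0,0,0],[0,0,0,0,0,0,0]])

```text
clock: 1.95
position: [0.5139, -0.282, 0.3522]
orientation: [-0.654, 0.756, 0.0, 0.001]
force: [-0.0, 0.4, -0.3]
finger_gap: 0.0
```

Run:
```python
from h import *
s,c=snap("wrist","1");print(s["position"],s["force"])
```

```text
[ 0.51393116 -0.28199178  0.35217296] [-0.0482331   0.43075516 -0.25453494]
```

View pics/wrist1.png

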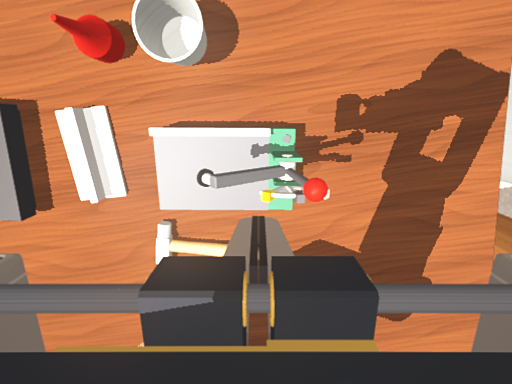

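Run:
```python
from h import *
c=load("wrist1.npz");crop(c,140,110,340,225,4,"w1c.png")
t=load("top0.npz")
k,_=None,None
p,e=tri(*[x.squeeze() for x in ray(c,(315.5,189.5),c["T"])],*[x.squeeze() for x in ray(t,(433.4,192.2))]);print(p,e)
```

```text
[ 0.50038653 -0.34524068  0.22795893] 0.0013560866189313186
```

View pics/w1c.png

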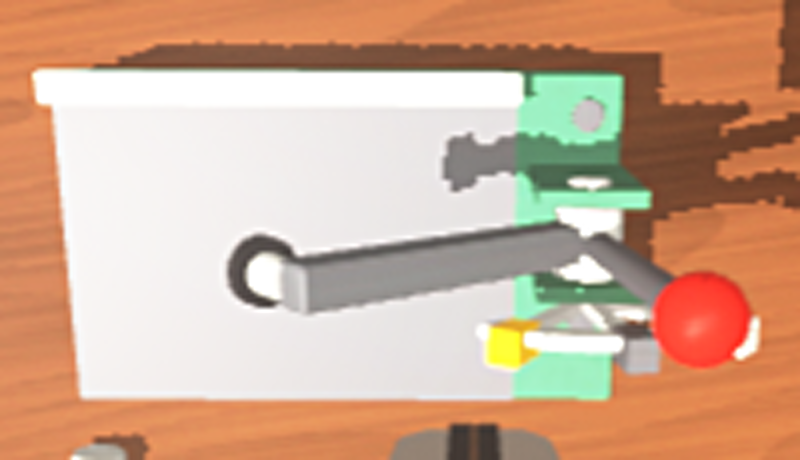

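Run:
```python
from h import *
c=load("wrist1.npz")
q=np.array([[82,398],[513,398],[52,105],[520,105],[610,398]],float)
P=plane(c,(q+.5)/4-.5+[140,110],.05,c["T"])
names=[(-84.5,100),(-84.5,-100),(50.5,100),(50.5,-100),(-84.5,-145)]
for n,p in zip(names,P): print(n,(p*1000).round(1))
A=np.array(names)/1000.;B=P[:,:2]
am=A.mean(0);bm=B.mean(0);Hh=(A-am).T@(B-bm);th=np.arctan2(Hh[0,1]-Hh[1,0],Hh[0,0]+Hh[1,1])
Rr=np.array([[np.cos(th),-np.sin(th)],[np.sin(th),np.cos(th)]]);t=bm-Rr@am
print("origin",t*1000,"yaw",th,"res",((A@Rr.T+t-B)*1000).round(1).tolist())
t0=load("top0.npz")
crop(t0,310,150,450,240,5,"t_b.png")
q=np.array([[95,325],[417,368],[490,377],[122,105],[445,146]],float)
names=[(-84.5,100),(-84.5,-100),(-84.5,-145),(50.5,100),(50.5,-100)]
P=plane(t0,(q+.5)/5-.5+[310,150],.05);A=np.array(names)/1000.;B=P[:,:2]
am=A.mean(0);bm=B.mean(0);Hh=(A-am).T@(B-bm);th=np.arctan2(Hh[0,1]-Hh[1,0],Hh[0,0]+Hh[1,1])
Rr=np.array([[np.cos(th),-np.sin(th)],[np.sin(th),np.cos(th)]]);t=bm-Rr@am
print("top origin",t*1000,"yaw",th,"res",((A@Rr.T+t-B)*1000).round(1).tolist())
```

```text
(-84.5, 100) [451.4 -89.6  50. ]
(-84.5, -100) [ 422.5 -287.    50. ]
(50.5, 100) [ 583.1 -108.8   50. ]
(50.5, -100) [ 554. -308.   50.]
(-84.5, -145) [ 416.  -331.4   50. ]
origin [ 519.77010907 -200.6863909 ] yaw -0.14598047962521032 res [[-0.6, 0.1], [-0.8, -0.4], [1.2, -0.3], [1.2, 1.0], [-0.9, -0.5]]
top origin [ 519.09978172 -199.42279803] yaw -0.14317451934129471 res [[1.2, 0.1], [0.6, -1.2], [0.1, -0.8], [-0.0, 0.3], [-1.9, 1.5]]
```

```bash
python3 go.py 507.3 -304.5 200 -1.716
```

```text
t 2.0 pos [ 512.7 -283.4  352.1] az -1.715 gap 0.01 F [-0.4 -0.8 -0.5] tilt 0.001
[0.12, 0.01, 0.85, 0.0, 0.0, 0.0]
[0.12, 0.01, 0.85, 0.0, 0.0, 0.0]
[0.12, 0.01, 0.85, 0.0, 0.0, 0.0]
[0.12, 0.01, 0.85, 0.0, 0.0, 0.0]
[0.12, 0.01, 0.85, 0.0, 0.0, 0.0]
[0.12, 0.01, 0.85, 0.0, 0.0, 0.0]
```

jog_arm(increments=[[0.15,0.01,1.0,0,0,0,0],[0.15,0.01,1.0,0,0,0,0],[0.15,0.01,1.0,0,0,0,0],[0.15,0.01,1.0,0,0,0,0],[0.15,0.01,1.0,0,0,0,0]])

```text
clock: 2.5
position: [0.506, -0.3078, 0.2015]
orientation: [-0.653, 0.757, -0.0, -0.0]
force: [-0.2, -0.9, 0.2]
finger_gap: 0.008
```

jog_arm(increments=[[0.35,0,0,0,0,0,0],[0.35,0,0,0,0,0,0],[0.35,0,0.1,0,0,0,0],[0.35,0,0.1,0,0,0,0],[0.35,0,0.1,0,0,0,0]])

```text
clock: 3.0
position: [0.4996, -0.3597, 0.1954]
orientation: [-0.653, 0.757, -0.001, 0.001]
force: [0.9, -0.2, 0.6]
finger_gap: 0.004
```

jog_arm(increments=[[0.35,0,0.1,0,0,0,0],[0.35,0,0.1,0,0,0,0],[0.35,0,0.1,0,0,0,0],[0,0,0,0,0,0,0]])

```text
clock: 3.4
position: [0.4945, -0.3912, 0.1845]
orientation: [-0.653, 0.758, -0.0, -0.0]
force: [0.1, 1.2, -0.6]
finger_gap: 0.003
```

Run:
```python
from h import *
s,c=snap("top","1");print(s["position"],s["force"]);crop(c,310,150,510,250,4,"t1c.png")
s,c=snap("scene","1");crop(c,100,60,260,220,4,"s1c.png")
```

```text
[ 0.49449013 -0.39120493  0.1844644 ] [ 0.14354777  1.21671669 -0.6460695 ]
```

View pics/s1c.png

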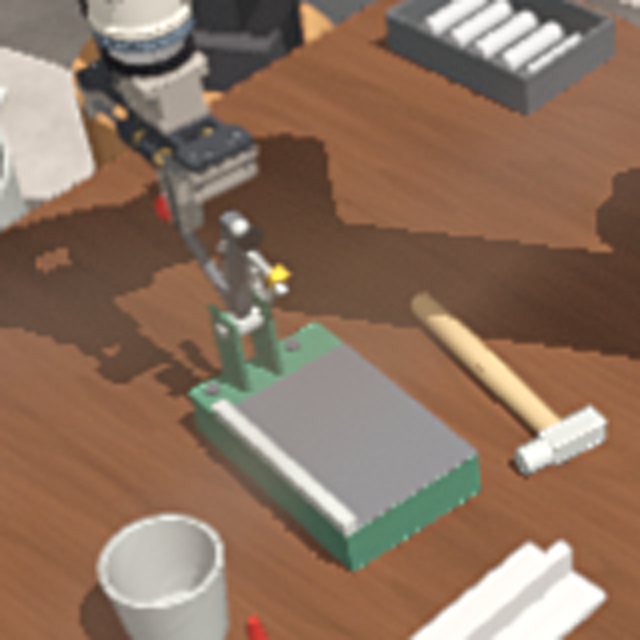

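jog_arm(increments=[[-0.35,0,0,0,0,0,0],[0,0,-0.9,0,0,0,0],[0,0,-0.9,0,0,0,0],[0,0,-0.9,0,0,0,0],[0,0,-0.9,0,0,0,0]])

```text
clock: 4.0
position: [0.4965, -0.3781, 0.2938]
orientation: [-0.654, 0.757, 0.0, 0.0]
force: [-0.9, -1.1, 0.2]
finger_gap: 0.005
```

jog_arm(increments=[[-0.95,0,-0.9,0,0,0,0],[-0.95,0,-0.5,0,0,0,0],[-0.95,0,0,0,0,0,0],[-0.95,0,0,0,0,0,0],[-0.95,0,0,0,0,0,0]])

```text
clock: 4.5
position: [0.5172, -0.2362, 0.3349]
orientation: [-0.653, 0.757, -0.0, 0.0]
force: [1.0, 0.4, -0.5]
finger_gap: 0.002
```

Run:
```python
from h import *
s,w=snap("wrist","2");print(s["position"],s["force"])
s,c=snap("scene","2");s,t=snap("top","2")
def red(c):
    hsv=cv2.cvtColor(c["img"],cv2.COLOR_RGB2HSV);H,S,V=[hsv[...,i].astype(int) for i in range(3)]
    m=(((H<6)|(H>174))&(S>180)&(V>60)).astype(np.uint8)
    n,l,st,ce=cv2.connectedComponentsWithStats(m)
    return [(st[i,4],ce[i].round(1)) for i in range(1,n) if st[i,4]>15]
for n,x in (("w",w),("s",c),("t",t)): print(n,red(x))
crop(t,310,150,510,250,4,"t2c.png")
```

```text
[ 0.51723298 -0.23622889  0.33493703] [ 1.02747082  0.3767459  -0.4826428 ]
w [(np.int32(2148), array([116.2,  31.7])), (np.int32(471), array([411.2, 181.1]))]
s [(np.int32(30), array([142.3, 111.1])), (np.int32(387), array([167.4, 233.5]))]
t [(np.int32(351), array([312.6, 120.5])), (np.int32(42), array([453. , 198.7]))]
```

View pics/wrist2.png

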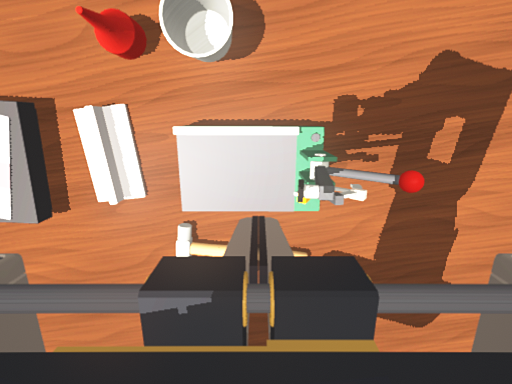

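```bash
python3 - <<'E'
from h import *
w=load("wrist2.npz");s=load("scene2.npz");t=load("top2.npz")
f=lambda a:[x.squeeze() for x in a]
r=[f(ray(w,(411.2,181.1),w["T"])),f(ray(s,(142.3,111.1))),f(ray(t,(453,198.7)))]
a=-.145
for i,j in ((0,1),(1,2),(0,2)):
    p,e=tri(*r[i],*r[j]);d=(p[:2]-[.5195,-.2002]);x,y=d@[np.cos(a),np.sin(a)],d@[-np.sin(a),np.cos(a)]
    print(p.round(4),round(e,4),x,y,"theta",.52-np.arctan2(y+.125,p[2]-.115))
E
python3 go.py 588 217 250 -1.91
```

```text
[ 0.4904 -0.4166  0.1921] 0.002 0.002437625228357815 -0.21830407694050982 theta 1.4000977604926192
[ 0.4867 -0.4165  0.1893] 0.0047 -0.001203706781935566 -0.2187691232170905 theta 1.4207060788728576
[ 0.4865 -0.4218  0.1785] 0.005 -0.0005940101280959255 -0.22403123028779406 theta 1.5203107030153367
t 4.7 pos [ 517.4 -236.4  334.9] az -1.715 gap 0.00 F [-0.5 -0.2  0.9] tilt 0.000
[-0.85, -0.01, 0.16, 0.0, 0.0, 0.011]
[-0.85, 0.0, 0.16, 0.0, 0.0, 0.011]
[-0.85, 0.01, 0.16, 0.0, 0.0, 0.011]
[-0.85, 0.02, 0.16, 0.0, 0.0, 0.011]
[-0.85, 0.03, 0.16, 0.0, 0.0, 0.011]
[-0.85, 0.04, 0.16, 0.0, 0.0, 0.011]
[-0.85, 0.05, 0.16, 0.0, 0.0, 0.011]
[-0.85, 0.06, 0.16, 0.0, 0.0, 0.011]
[-0.85, 0.06, 0.16, 0.0, 0.0, 0.011]
[-0.85, 0.07, 0.16, 0.0, 0.0, 0.011]
[-0.85, 0.08, 0.16, 0.0, 0.0, 0.011]
[-0.84, 0.09, 0.16, 0.0, 0.0, 0.011]
[-0.84, 0.1, 0.16, 0.0, 0.0, 0.011]
[-0.84, 0.11, 0.16, 0.0, 0.0, 0.011]
[-0.84, 0.12, 0.16, 0.0, 0.0, 0.011]
[-0.84, 0.13, 0.16, 0.0, 0.0, 0.011]
[-0.84, 0.14, 0.16, 0.0, 0.0, 0.011]
[-0.84, 0.15, 0.16, 0.0, 0.0, 0.011]
```

jog_arm(increments=[[-0.98,0,0.1,0,0,0.05,0],[-0.98,0.05,0.1,0,0,0.05,0],[-0.98,0.1,0.1,0,0,0.05,0],[-0.98,0.15,0.1,0,0,0.07,0],[-0.98,0.2,0.1,0,0,0,0]])

```text
clock: 5.15
position: [0.5394, -0.0915, 0.3195]
orientation: [-0.565, 0.825, -0.0, -0.0]
force: [-0.5, -0.4, -0.1]
finger_gap: 0.007
```

jog_arm(increments=[[-0.98,0.2,0.2,0,0,0,0],[-0.98,0.2,0.2,0,0,0,0],[-0.98,0.2,0.2,0,0,0,0],[-0.98,0.2,0.2,0,0,0,0],[-0.98,0.2,0.2,0,0,0,0]])

```text
clock: 5.65
position: [0.5644, 0.0566, 0.2894]
orientation: [-0.566, 0.824, -0.0, -0.0]
force: [0.5, -0.8, 0.2]
finger_gap: 0.004
```

```bash
python3 go.py 584 193.5 250 -1.935
```

```text
t 5.7 pos [564.4  56.6 289.4] az -1.938 gap 0.00 F [ 0.5 -0.8  0.2] tilt 0.001
[-0.75, 0.17, 0.22, 0.0, 0.0, -0.001]
[-0.75, 0.17, 0.22, 0.0, 0.0, -0.001]
[-0.75, 0.17, 0.22, 0.0, 0.0, -0.001]
[-0.75, 0.17, 0.22, 0.0, 0.0, -0.001]
[-0.75, 0.17, 0.22, 0.0, 0.0, -0.001]
[-0.75, 0.17, 0.22, 0.0, 0.0, -0.001]
```

jog_arm(increments=[[-0.9,0.2,0.26,0,0,0,0],[-0.9,0.2,0.26,0,0,0,0],[-0.9,0.2,0.26,0,0,0,0],[-0.9,0.2,0.26,0,0,0,0],[-0.9,0.22,0.26,0,0,0,0]])

```text
clock: 6.15
position: [0.5845, 0.1935, 0.2502]
orientation: [-0.566, 0.824, -0.0, 0.0]
force: [0.8, -0.1, 0.0]
finger_gap: 0.009
```

Run:
```python
from h import *
s,w=snap("wrist","3");print(s["position"],s["force"])
```

```text
[0.5845119  0.19352848 0.25020818] [ 0.77088051 -0.10362325  0.01564164]
```

View pics/wrist3.png

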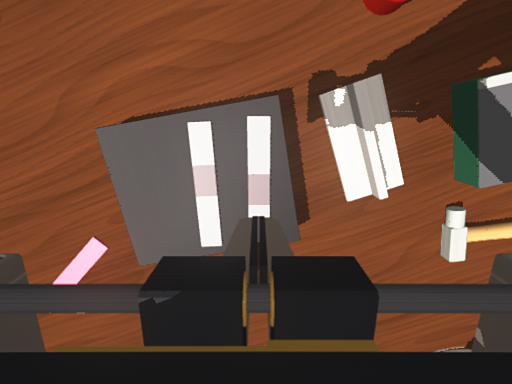

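```bash
python3 - <<'E'
from h import *
w=load("wrist3.npz")
P=plane(w,[(139,264),(299,240),(279,96),(98,129)],.05,w["T"])*1000
print(P.round(1),P.mean(0), np.linalg.norm(P[0]-P[1]),np.linalg.norm(P[1]-P[2]))
d=P[0]-P[1];print(np.arctan2(d[1],d[0])-np.pi/2)
# blanks far ends: corners
Q=plane(w,[(248,117),(271,117),(189,123),(211,122),(201,246),(221,245)],.0525,w["T"])*1000;print(Q.round(1))
E
python3 go.py 584 193.5 56 -1.935
```

```text
[[516.9 415.5  50. ]
 [466.1 173.2  50. ]
 [668.9 131.4  50. ]
 [716.9 371.8  50. ]] [592.17946901 272.944968    50.        ] 247.5604942449206 207.08015554383547
-0.2066390949656025
[[658.9 178.6  52.5]
 [648.  150.4  52.5]
 [680.  254.3  52.5]
 [670.7 226.6  52.5]
 [511.1 313.3  52.5]
 [501.8 284.7  52.5]]
t 6.2 pos [584.3 197.  248.8] az -1.937 gap 0.00 F [ 0.2  2.4 -0.4] tilt 0.002
[0.01, -0.01, 0.8, 0.0, 0.0, 0.0]
[0.01, 0.0, 0.8, 0.0, 0.0, 0.0]
[0.01, 0.0, 0.8, 0.0, 0.0, 0.0]
[0.01, 0.0, 0.8, 0.0, 0.0, 0.0]
[0.01, 0.0, 0.8, 0.0, 0.0, 0.0]
[0.01, 0.0, 0.8, 0.0, 0.0, 0.0]
[0.01, 0.0, 0.8, 0.0, 0.0, 0.0]
[0.01, 0.0, 0.8, 0.0, 0.0, 0.0]
```

jog_arm(increments=[[0.18,0,0.95,0,0,0,0],[0,0,0.95,0,0,0,0],[0,0,0.95,0,0,0,0],[0,0,0.95,0,0,0,0],[0,0,0.95,0,0,0,0]])

```text
clock: 6.7
position: [0.5824, 0.1873, 0.1071]
orientation: [-0.566, 0.824, -0.0, 0.0]
force: [-0.1, -0.2, -0.4]
finger_gap: 0.006
```

jog_arm(increments=[[0,0,0.7,0,0,0,0],[0,0,0.6,0,0,0,0],[0,0,0.2,0,0,0,0],[0,0,0.1,0,0,0,0],[0,0,0,0,0,0,0]])

```text
clock: 7.2
position: [0.5825, 0.1878, 0.0604]
orientation: [-0.566, 0.824, -0.0, 0.0]
force: [-0.3, -0.1, 0.8]
finger_gap: 0.005
```

jog_arm(increments=[[-0.16,0,0.1,0,0,0,0],[0,0,0.1,0,0,0,0],[0,0,0.05,0,0,0,0]])

```text
clock: 7.5
position: [0.5841, 0.1928, 0.0528]
orientation: [-0.566, 0.824, -0.0, 0.0]
force: [-0.8, 0.9, 23.7]
finger_gap: 0.004
```

jog_arm(increments=[[0,0,0.04,0,0,0,0]])

```text
clock: 7.6
position: [0.5842, 0.1927, 0.0528]
orientation: [-0.566, 0.824, -0.0, 0.0]
force: [-7.4, -1.5, 25.4]
finger_gap: 0.001
```

jog_arm(increments=[[0,0,-0.03,0,0,0,0],[0,0,0,0,0,0,0]])

```text
clock: 7.8
position: [0.5842, 0.1926, 0.053]
orientation: [-0.566, 0.824, -0.0, 0.0]
force: [-1.3, 0.4, 6.4]
finger_gap: 0.003
```

jog_arm(increments=[[0,0.1,0.006,0,0,0,0],[0,0.2,0,0,0,0,0],[0,0.2,0,0,0,0,0]])

```text
clock: 8.1
position: [0.571, 0.1981, 0.0529]
orientation: [-0.566, 0.824, -0.001, 0.001]
force: [2.3, -0.8, 6.2]
finger_gap: 0.004
```

jog_arm(increments=[[0,0.3,0.003,0,0,0,0],[0,0.3,0,0,0,0,0],[0,0.3,0,0,0,0,0],[0,0.3,0,0,0,0,0],[0,0.2,0,0,0,0,0]])

```text
clock: 8.6
position: [0.5315, 0.2135, 0.0529]
orientation: [-0.566, 0.824, -0.0, 0.001]
force: [2.3, -0.6, 5.9]
finger_gap: 0.008
```

jog_arm(increments=[[0,0.3,0,0,0,0,0],[0,0.05,0,0,0,0,0],[0,0,0,0,0,0,0]])

```text
clock: 8.9
position: [0.5214, 0.2173, 0.0529]
orientation: [-0.566, 0.824, -0.0, 0.001]
force: [0.4, 1.3, 9.7]
finger_gap: 0.004
```

Run:
```python
from h import *
s,c=snap("top","4");print(s["position"],s["force"]);crop(c,150,120,310,220,5,"t4c.png")
s,c=snap("scene","4");crop(c,210,190,360,310,5,"s4c.png")
```

```text
[0.52142285 0.2173013  0.05291803] [0.36241081 1.27666617 9.70270296]
```

View pics/t4c.png

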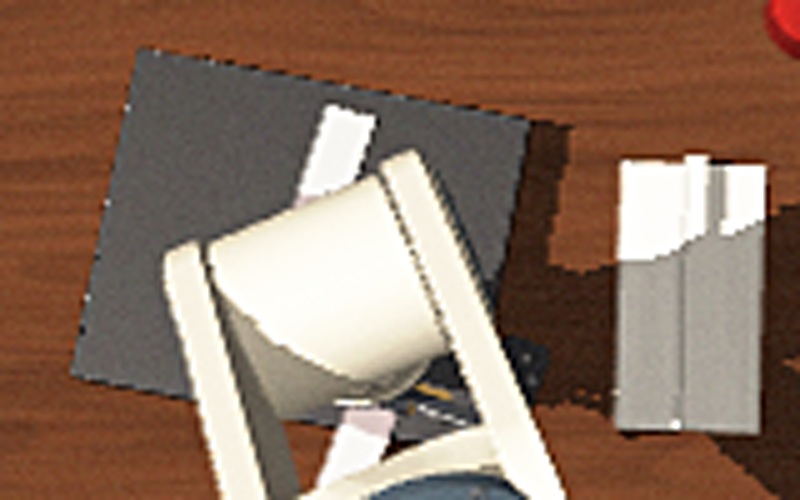

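View pics/s4c.png

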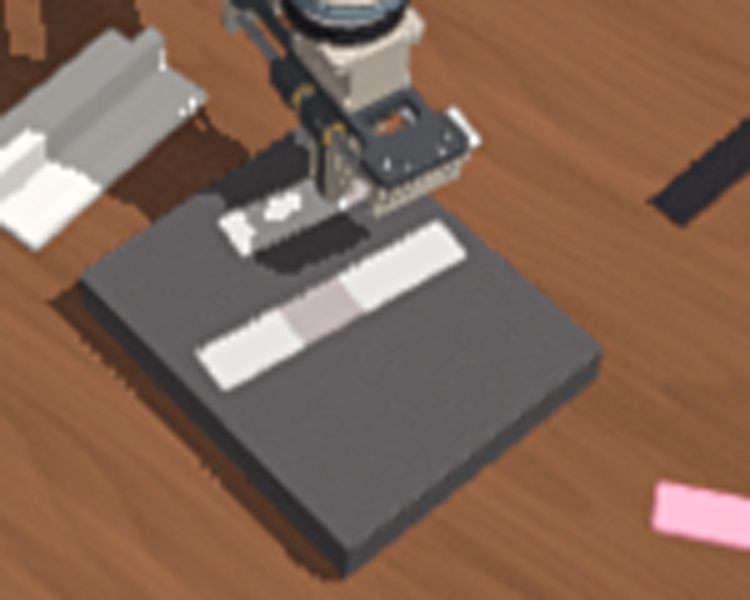

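jog_arm(increments=[[0,0,-0.5,0,0,0,0],[0,0,-1.0,0,0,0,0.2],[0,0.6,-1.0,0,0,0,0.5],[0,0.9,-1.0,0,0,0,0.5],[0,0.9,-0.8,0,0,0,0.5]])

```text
clock: 9.5
position: [0.4531, 0.2427, 0.1831]
orientation: [-0.566, 0.825, -0.0, 0.001]
force: [-0.4, 0.3, -0.4]
finger_gap: 0.335
```

Run:
```python
from m import *
s,w=snap("wrist","5");print(s["position"],s["force"])
s,t=snap("top","5");
c=t;hsv=cv2.cvtColor(c["img"],cv2.COLOR_RGB2HSV);H,S,V=[hsv[...,i].astype(int) for i in range(3)]
crop(t,150,120,310,220,5,"t5c.png")
```

```text
[0.45307485 0.24269204 0.18312268] [-0.42828469  0.34570927 -0.4426394 ]
```

View pics/wrist5.png

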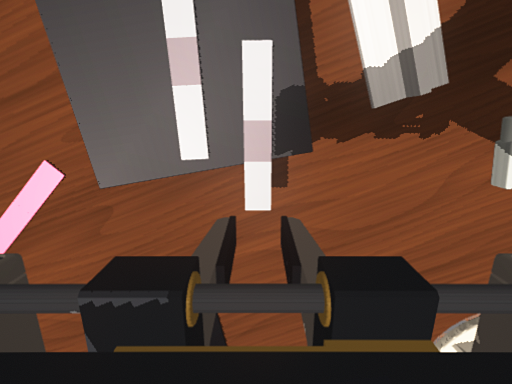

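```bash
python3 - <<'E'
from h import *
w=load("wrist5.npz")
hsv=cv2.cvtColor(w["img"],cv2.COLOR_RGB2HSV)
m=((hsv[...,2]>150)&(hsv[...,1]<60)).astype(np.uint8);m[:30]=0;m[:,:235]=0;m[:,285:]=0;m[213:]=0
from m import rects,fit
for k in rects(m,300): print(fit(w,k,.0525,w["T"]))
P=plane(w,[(100,187),(312,151)],.05,w["T"])[:,:2]*1000;print(P.round(1))
Q=plane(w,[(242,41),(271,41),(245,210),(271,210)],.0525,w["T"])[:,:2]*1000;print(Q.round(1))
n=P[0]-P[1];n/=np.linalg.norm(n);nn=np.array([n[1],-n[0]])
print("yaw",np.arctan2(n[1],n[0])-np.pi/2,"signed along normal",((Q-P[1])@nn).round(1))
E
python3 go.py
```

```text
(array([508.48480225, 222.22653198]), [31.082002639770508, 180.554443359375], np.float32(-0.3646319))
[[515.8 415.1]
 [466.6 172.4]]
[[597.2 204. ]
 [586.7 176.9]
 [429.6 268.2]
 [418.5 239.6]]
yaw -0.20028664993684253 signed along normal [121.7 116.8 -55.3 -60.5]
t 9.6 pos [452.7 243.8 184.6] az -1.937 gap 0.42 F [ 0.5 -0.5 -0.4] tilt 0.004
```

jog_arm(increments=[[0,0,1.0,0,0,0,0.5],[0,0,1.0,0,0,0,0.5],[0,0,1.0,0,0,0,0.5],[0,0,0.9,0,0,0,0.5],[0,0,0.8,0,0,0,0.5]])

```text
clock: 10.1
position: [0.4534, 0.2419, 0.0382]
orientation: [-0.566, 0.824, -0.0, -0.001]
force: [-0.4, 0.3, 0.2]
finger_gap: 0.506
```

```bash
python3 go.py 453.3 243 32.5 -1.936
```

```text
t 10.1 pos [453.4 241.9  38.2] az -1.938 gap 0.51 F [-0.4  0.3  0.2] tilt 0.001
[-0.03, 0.02, 0.19, 0.001, -0.001, -0.002]
```

Now close on the blank with moderate-high force.

jog_arm(increments=[[-0.03,0.02,0.19,0,0,0,0.5],[0,0,0,0,0,0,0.25],[0,0,0,0,0,0,0.2],[0,0,0,0,0,0,0.2],[0,0,0,0,0,0,0.2]], grip_force=40)

```text
clock: 10.6
position: [0.454, 0.2439, 0.0353]
orientation: [-0.566, 0.824, -0.0, 0.001]
force: [-0.2, -0.0, -1.0]
finger_gap: 0.307
```

jog_arm(increments=[[0,0,-0.1,0,0,0,0.2],[0,0,-0.3,0,0,0,0.2],[0,0,-0.5,0,0,0,0.2],[0,0,-0.8,0,0,0,0.2],[0,0,-0.8,0,0,0,0.2]])

```text
clock: 11.1
position: [0.4531, 0.2435, 0.1106]
orientation: [-0.566, 0.824, 0.0, -0.0]
force: [0.4, 0.3, -1.6]
finger_gap: 0.307
```

Run:
```python
from h import *
s,w=snap("wrist","6");print(s["position"],s["force"],s["torque"],s["finger_gap"])
s,c=snap("scene","6");crop(c,180,150,360,310,4,"s6c.png")
```

```text
[0.45313626 0.24347714 0.11064033] [ 0.37095121  0.32953421 -1.59317059] [-0.01467164  0.03915653  0.00715596] 0.3073329262187438
```

View pics/wrist6.png

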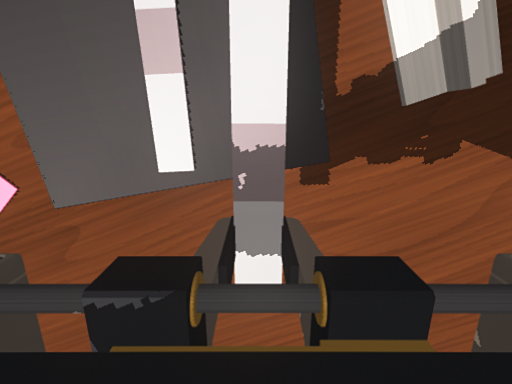

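View pics/s6c.png

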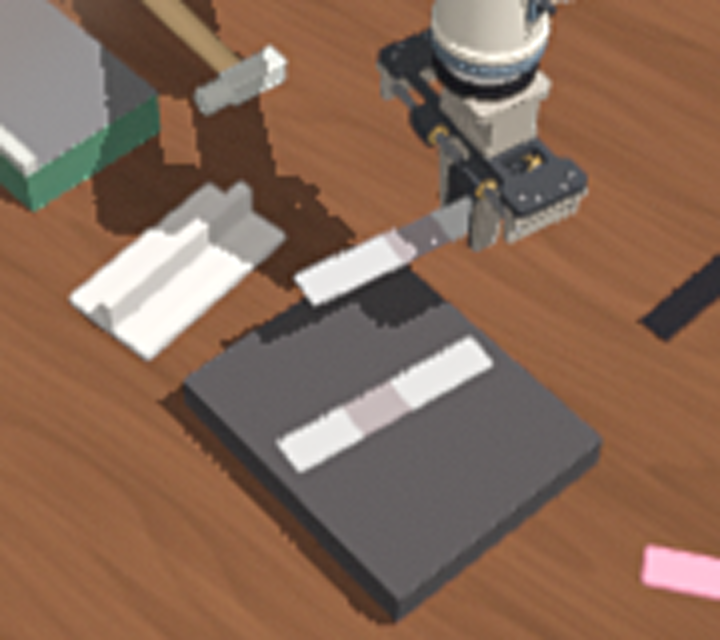

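Run:
```python
from h import *
w=load("wrist6.npz");P=cloud(w,w["T"])
for v in (5,40,80,115,130,160,190): print(v,(P[v,245:272].mean(0)*1000).round(1))
```

```text
5 [573.2 196.9 126. ]
40 [558.4 202.6 126.3]
80 [540.4 209.6 126.8]
115 [523.7 216.1 127.2]
130 [516.2 219.  127.2]
160 [500.5 225.  127.7]
190 [484.  231.4 128. ]
```

```bash
python3 go.py 408.5 -226.5 150 -1.716
```

```text
t 11.2 pos [455.4 244.7 112.8] az -1.938 gap 0.30 F [ 0.6 -0.1 -0.9] tilt 0.006
[0.85, -0.23, -0.07, 0.0, 0.0, -0.012]
[0.85, -0.22, -0.07, 0.0, 0.0, -0.012]
[0.85, -0.21, -0.07, 0.0, 0.0, -0.012]
[0.85, -0.2, -0.07, 0.0, 0.0, -0.012]
[0.86, -0.19, -0.07, 0.0, 0.0, -0.012]
[0.86, -0.18, -0.07, 0.0, 0.0, -0.012]
[0.86, -0.17, -0.07, 0.0, 0.0, -0.012]
[0.86, -0.16, -0.07, 0.0, 0.0, -0.012]
[0.86, -0.15, -0.07, 0.0, 0.0, -0.012]
[0.87, -0.14, -0.07, 0.0, 0.0, -0.012]
[0.87, -0.13, -0.07, 0.0, 0.0, -0.012]
[0.87, -0.12, -0.07, 0.0, 0.0, -0.012]
[0.87, -0.11, -0.07, 0.0, 0.0, -0.012]
[0.87, -0.09, -0.07, 0.0, 0.0, -0.012]
[0.87, -0.08, -0.07, 0.0, 0.0, -0.012]
[0.87, -0.07, -0.07, 0.0, 0.0, -0.012]
[0.87, -0.06, -0.07, 0.0, 0.0, -0.012]
[0.88, -0.05, -0.07, 0.0, 0.0, -0.012]
```

jog_arm(increments=[[0.4,-0.1,-0.3,0,0,-0.02,0.2],[0.85,-0.22,-0.3,0,0,-0.02,0.2],[0.85,-0.2,-0.3,0,0,-0.02,0.2],[0.85,-0.2,-0.3,0,0,-0.02,0.2],[0.85,-0.18,0,0,0,-0.02,0.2]])

```text
clock: 11.7
position: [0.443, 0.1261, 0.1459]
orientation: [-0.607, 0.795, -0.0, 0.001]
force: [0.3, 0.2, -1.8]
finger_gap: 0.308
```

jog_arm(increments=[[0.85,-0.17,0,0,0,-0.02,0.2],[0.85,-0.16,0,0,0,-0.02,0.2],[0.85,-0.15,0,0,0,-0.02,0.2],[0.85,-0.14,0,0,0,-0.02,0.2],[0.85,-0.13,0,0,0,-0.02,0.2]])

```text
clock: 12.2
position: [0.4355, -0.0034, 0.1449]
orientation: [-0.646, 0.763, 0.0, -0.0]
force: [0.9, 0.6, -0.2]
finger_gap: 0.306
```

jog_arm(increments=[[0.85,-0.12,0,0,0,-0.02,0.2],[0.85,-0.1,0,0,0,0,0.2],[0.85,-0.1,0,0,0,0,0.2],[0.85,-0.1,0,0,0,0,0.2],[0.5,0,0,0,0,0,0.2]])

```text
clock: 12.7
position: [0.4305, -0.1214, 0.145]
orientation: [-0.653, 0.757, 0.0, -0.0]
force: [0.1, 0.1, -1.0]
finger_gap: 0.304
```

```bash
python3 go.py 408.5 -226.5 130 -1.716
```

```text
t 12.7 pos [ 430.5 -121.4  145. ] az -1.719 gap 0.30 F [ 0.1  0.1 -1. ] tilt 0.000
[0.71, 0.04, 0.1, 0.0, 0.0, -0.001]
[0.71, 0.04, 0.1, 0.0, 0.0, -0.001]
[0.71, 0.04, 0.1, 0.0, 0.0, -0.001]
[0.71, 0.04, 0.1, 0.0, 0.0, -0.001]
[0.71, 0.04, 0.1, 0.0, 0.0, -0.001]
```

jog_arm(increments=[[0.71,0.04,0.1,0,0,0,0.2],[0.71,0.04,0.1,0,0,0,0.2],[0.71,0.04,0.1,0,0,0,0.2],[0.71,0.04,0.1,0,0,0,0.2],[0.71,0.04,0.1,0,0,0,0.2]])

```text
clock: 13.2
position: [0.4086, -0.2251, 0.1297]
orientation: [-0.653, 0.757, 0.0, -0.0]
force: [0.5, -0.0, -1.3]
finger_gap: 0.308
```

jog_arm(increments=[[0,0,0,0,0,0,0.2]])

```text
clock: 13.3
position: [0.4086, -0.2259, 0.1297]
orientation: [-0.652, 0.758, 0.0, -0.0]
force: [0.3, 0.2, -1.1]
finger_gap: 0.305
```

```bash
python3 - <<'E'
from h import *
s,w=snap("wrist","7");print(s["position"],s["force"],s["finger_gap"])
P=cloud(w,w["T"])
for v in (10,40,80,120,160,190): print(v,(P[v,245:272].mean(0)*1000).round(1))
E
python3 go.py 408.5 -226.5 44 -1.716
```

```text
[ 0.4085852  -0.22586869  0.12966256] [ 0.33535716  0.20275756 -1.05276732] 0.30477176306407566
10 [ 533.6 -245.2  144.9]
40 [ 520.1 -243.1  145.4]
80 [ 501.1 -240.2  145.7]
120 [ 480.7 -237.1  146. ]
160 [ 458.7 -233.8  146.5]
190 [ 441.3 -231.1  147.2]
t 13.3 pos [ 408.7 -224.8  129.8] az -1.720 gap 0.31 F [-0.2 -0.4 -1. ] tilt 0.001
[0.01, 0.0, 0.71, 0.0, 0.0, -0.001]
[0.01, 0.0, 0.71, 0.0, 0.0, -0.001]
[0.01, 0.0, 0.71, 0.0, 0.0, -0.001]
[0.01, 0.0, 0.71, 0.0, 0.0, -0.001]
```

View pics/wrist7.png

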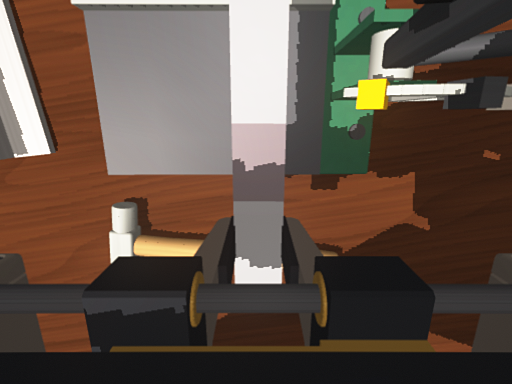

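Run:
```python
from h import *
t=load("top0.npz");s=load("scene0.npz")
print(plane(t,[(319,241),(397,260),(360,250)],.015)*1000)
P=cloud(t)
for u,v in [(319,230),(319,241),(319,252),(340,246),(360,250),(380,256),(395,260)]: print(u,v,(P[v,u]*1000).round(0))
```

```text
[[ 367.71377014  -62.3547761    15.        ]
 [ 306.49749978 -304.86315945   15.        ]
 [ 338.74725452 -189.61481895   15.        ]]
319 230 [402. -62.  21.]
319 241 [368. -61.  25.]
319 252 [334. -61.  24.]
340 246 [ 352. -126.   23.]
360 250 [ 339. -188.   22.]
380 256 [ 321. -248.   31.]
395 260 [ 308. -295.   28.]
```

jog_arm(increments=[[0,0,0.7,0,0,-0.004,0.2],[0,0,0.7,0,0,0,0.2],[0,0,0.7,0,0,0,0.2],[0,0,0.6,0,0,0,0.2],[0,0,0,0,0,0,0.2]])

```text
clock: 13.85
position: [0.4078, -0.2226, 0.0475]
orientation: [-0.655, 0.756, 0.002, -0.001]
force: [0.2, -0.1, -0.9]
finger_gap: 0.31
```

jog_arm(increments=[[0,0,0.15,0,0,0,0.2],[0,0,0,0,0,0,0.2]])

```text
clock: 14.05
position: [0.4097, -0.2242, 0.0452]
orientation: [-0.655, 0.756, -0.0, 0.0]
force: [-0.1, -1.0, -1.0]
finger_gap: 0.309
```

jog_arm(increments=[[0,0,0.1,0,0,0,0.2],[0,0,0.1,0,0,0,0.2],[0,0,0,0,0,0,0.2]])

```text
clock: 14.35
position: [0.4093, -0.2244, 0.0388]
orientation: [-0.655, 0.756, -0.0, 0.0]
force: [0.2, -0.1, -1.5]
finger_gap: 0.308
```

jog_arm(increments=[[0,-0.07,0,0,0,0,0.2],[0,-0.07,0,0,0,0,0.2],[0,0,0,0,0,0,0.2]])

```text
clock: 14.65
position: [0.414, -0.2252, 0.039]
orientation: [-0.655, 0.756, -0.0, 0.0]
force: [0.6, -0.7, -1.6]
finger_gap: 0.309
```

jog_arm(increments=[[0,-0.05,0.03,0,0,0,0.2],[0,0,0.03,0,0,0,0.2]])

```text
clock: 14.85
position: [0.4152, -0.2254, 0.037]
orientation: [-0.655, 0.756, -0.0, 0.0]
force: [-0.0, 0.6, -0.1]
finger_gap: 0.31
```

jog_arm(increments=[[0,-0.05,0,0,0,0,0.2],[0,0,0,0,0,0,0.2]])

```text
clock: 15.05
position: [0.4166, -0.2255, 0.037]
orientation: [-0.655, 0.756, -0.0, 0.0]
force: [-0.3, -0.4, -0.0]
finger_gap: 0.307
```

jog_arm(increments=[[0,-0.05,0,0,0,0,0.2],[0,0,0,0,0,0,0.2]])

```text
clock: 15.25
position: [0.4176, -0.2255, 0.0369]
orientation: [-0.655, 0.756, 0.0, -0.0]
force: [-1.2, -0.6, -1.5]
finger_gap: 0.308
```

jog_arm(increments=[[0,-0.04,0.02,0,0,0,0.2],[0,0,0,0,0,0,0.2]])

```text
clock: 15.45
position: [0.4177, -0.2252, 0.0359]
orientation: [-0.655, 0.756, 0.001, -0.001]
force: [-5.3, 1.3, -0.6]
finger_gap: 0.309
```

jog_arm(increments=[[0,-0.04,0.02,0,0,0,0.2],[0,0,0,0,0,0,0.2]])

```text
clock: 15.65
position: [0.4178, -0.225, 0.0352]
orientation: [-0.655, 0.756, 0.002, -0.001]
force: [-8.4, 1.0, 1.9]
finger_gap: 0.308
```

Run:
```python
from h import *
s,w=snap("wrist","8");print(s["position"],s["force"],s["finger_gap"])
s,c=snap("scene","8");crop(c,130,120,260,220,6,"s8c.png")
```

```text
[ 0.41778965 -0.22502372  0.03519172] [-8.43810296  0.96088846  1.89393193] 0.3082876047319699
```

View pics/s8c.png

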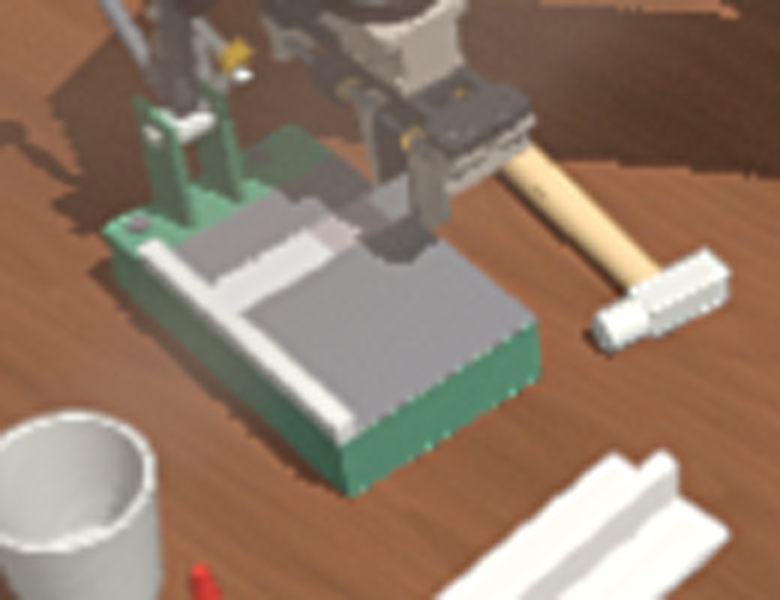

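jog_arm(increments=[[0,0.03,0,0,0,0,0.36],[0,0,0,0,0,0,0.42],[0,0,0,0,0,0,0.5],[0,0,0,0,0,0,0.5]])

```text
clock: 16.15
position: [0.42, -0.2262, 0.036]
orientation: [-0.655, 0.756, -0.001, 0.0]
force: [0.0, 0.4, -0.4]
finger_gap: 0.502
```

jog_arm(increments=[[0,0,-0.3,0,0,0,0.5],[0,0,-0.7,0,0,0,0.5],[0,0,-1,0,0,0,0.5],[0,0,-1,0,0,0,0.5],[0,0,-1,0,0,0,0.5]])

```text
clock: 16.65
position: [0.4194, -0.2259, 0.1577]
orientation: [-0.655, 0.756, -0.0, 0.0]
force: [0.1, 0.2, -0.3]
finger_gap: 0.503
```

Run:
```python
from h import *
s,w=snap("wrist","9");print(s["position"],s["force"],s["finger_gap"])
```

```text
[ 0.41940183 -0.2258553   0.15768946] [ 0.06942252  0.24149528 -0.29654022] 0.5030664623047517
```

View pics/wrist9.png

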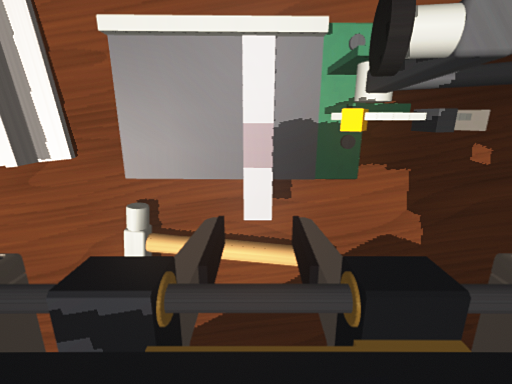

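```bash
python3 go.py 604.8 266 160 -1.888
```

```text
t 16.7 pos [ 421.7 -227.1  162. ] az -1.714 gap 0.50 F [ 3.1 -1.6  4. ] tilt 0.007
[-0.86, -0.18, 0.0, 0.0, 0.0, 0.009]
[-0.86, -0.18, 0.0, 0.0, 0.0, 0.009]
[-0.86, -0.17, 0.0, 0.0, 0.0, 0.009]
[-0.86, -0.16, 0.0, 0.0, 0.0, 0.009]
[-0.86, -0.15, 0.0, 0.0, 0.0, 0.009]
[-0.86, -0.15, 0.0, 0.0, 0.0, 0.009]
[-0.87, -0.14, 0.0, 0.0, 0.0, 0.009]
[-0.87, -0.13, 0.0, 0.0, 0.0, 0.009]
[-0.87, -0.12, 0.0, 0.0, 0.0, 0.009]
[-0.87, -0.12, 0.0, 0.0, 0.0, 0.009]
[-0.87, -0.11, 0.0, 0.0, 0.0, 0.009]
[-0.87, -0.1, 0.0, 0.0, 0.0, 0.009]
[-0.87, -0.09, 0.0, 0.0, 0.0, 0.009]
[-0.87, -0.09, 0.0, 0.0, 0.0, 0.009]
[-0.87, -0.08, 0.0, 0.0, 0.0, 0.009]
[-0.87, -0.07, 0.0, 0.0, 0.0, 0.009]
[-0.87, -0.06, 0.0, 0.0, 0.0, 0.009]
[-0.87, -0.06, 0.0, 0.0, 0.0, 0.009]
[-0.88, -0.05, 0.0, 0.0, 0.0, 0.009]
[-0.88, -0.04, 0.0, 0.0, 0.0, 0.009]
```

jog_arm(increments=[[-0.5,-0.1,-0.3,0,0,0.02,0.2],[-0.95,-0.19,0,0,0,0.02,0],[-0.95,-0.18,0,0,0,0.02,0],[-0.95,-0.17,0,0,0,0.02,0],[-0.95,-0.16,0,0,0,0.02,0]])

```text
clock: 17.2
position: [0.4675, -0.1026, 0.1655]
orientation: [-0.616, 0.788, -0.0, 0.0]
force: [1.2, -0.1, -0.1]
finger_gap: 0.087
```

jog_arm(increments=[[-0.95,-0.15,0,0,0,0.02,0],[-0.95,-0.13,0,0,0,0.02,0],[-0.95,-0.12,0,0,0,0.02,0],[-0.95,-0.11,0,0,0,0.015,0],[-0.95,-0.1,0,0,0,0,0]])

```text
clock: 17.7
position: [0.5247, 0.0294, 0.1654]
orientation: [-0.586, 0.81, -0.0, 0.0]
force: [1.0, 0.1, -0.4]
finger_gap: 0.003
```

jog_arm(increments=[[-0.95,-0.1,0,0,0,0,0],[-0.95,-0.1,0,0,0,0,0],[-0.95,-0.1,0,0,0,0,0],[-0.95,-0.1,0,0,0,0,0],[-0.95,-0.1,0,0,0,0,0]])

```text
clock: 18.2
position: [0.5835, 0.1601, 0.1654]
orientation: [-0.586, 0.81, -0.0, 0.0]
force: [0.8, 0.2, 0.2]
finger_gap: 0.006
```

jog_arm(increments=[[-0.8,-0.1,0,0,0,0,0],[0,0,0,0,0,0,0]])

```text
clock: 18.4
position: [0.5946, 0.1832, 0.1653]
orientation: [-0.587, 0.81, -0.0, 0.001]
force: [0.4, -1.1, 0.5]
finger_gap: 0.007
```

```bash
python3 go.py 604.8 266 62 -1.888
```

```text
t 18.4 pos [594.6 183.2 165.3] az -1.887 gap 0.01 F [ 0.4 -1.1  0.5] tilt 0.002
[-0.55, 0.11, 0.69, 0.0, 0.0, 0.0]
[-0.55, 0.11, 0.69, 0.0, 0.0, 0.0]
[-0.55, 0.11, 0.69, 0.0, 0.0, 0.0]
[-0.55, 0.11, 0.69, 0.0, 0.0, 0.0]
[-0.55, 0.11, 0.69, 0.0, 0.0, 0.0]
```

Lateral first, with a look at A before descending.

jog_arm(increments=[[-0.9,0.18,0,0,0,0,0],[-0.9,0.18,0,0,0,0,0],[-0.95,0.19,0,0,0,0,0],[0,0,0,0,0,0,0],[0,0,0,0,0,0,0]])

```text
clock: 18.9
position: [0.6031, 0.2637, 0.1648]
orientation: [-0.587, 0.81, -0.0, -0.0]
force: [-0.9, 0.3, -0.3]
finger_gap: 0.005
```

Run:
```python
from h import *
s,w=snap("wrist","10");print(s["position"],s["force"],s["finger_gap"])
```

```text
[0.60313851 0.26368853 0.16483054] [-0.87442102  0.29508663 -0.29544294] 0.005183320520252262
```

View pics/wrist10.png

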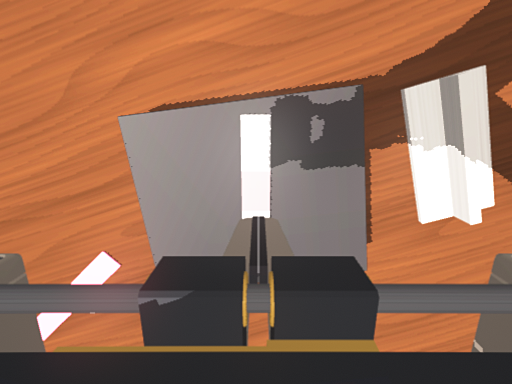

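jog_arm(increments=[[-0.05,0,0.9,0,0,0,0],[0,0,0.9,0,0,0,0],[0,0,0.9,0,0,0,0],[0,0,0.8,0,0,0,0],[0,0,0,0,0,0,0]])

```text
clock: 19.45
position: [0.6016, 0.2631, 0.0567]
orientation: [-0.586, 0.811, 0.001, -0.003]
force: [-0.8, 0.7, 0.0]
finger_gap: 0.0
```

jog_arm(increments=[[0,0,0.09,0,0,0,0],[0,0,0,0,0,0,0]])

```text
clock: 19.65
position: [0.6048, 0.2653, 0.0584]
orientation: [-0.586, 0.81, -0.0, 0.001]
force: [-0.1, -0.0, 0.5]
finger_gap: 0.009
```

jog_arm(increments=[[0,0,0.1,0,0,0,0],[0,0,0.03,0,0,0,0],[0,0,0,0,0,0,0]])

```text
clock: 19.95
position: [0.6042, 0.2657, 0.0536]
orientation: [-0.586, 0.81, -0.0, 0.0]
force: [-0.1, 0.1, 0.9]
finger_gap: 0.008
```

jog_arm(increments=[[0,0,0.03,0,0,0,0],[0,0,0,0,0,0,0]])

```text
clock: 20.15
position: [0.6043, 0.2658, 0.0529]
orientation: [-0.586, 0.81, -0.0, 0.0]
force: [-0.8, -0.5, 5.2]
finger_gap: 0.002
```

jog_arm(increments=[[0,0.1,0.012,0,0,0,0],[0,0.25,0,0,0,0,0],[0,0.25,0,0,0,0,0],[0,0.25,0,0,0,0,0],[0,0.25,0,0,0,0,0]])

```text
clock: 20.65
position: [0.5737, 0.2765, 0.0529]
orientation: [-0.586, 0.81, -0.0, 0.001]
force: [1.4, -0.9, 5.9]
finger_gap: 0.004
```

jog_arm(increments=[[0,0.25,0,0,0,0,0],[0,0.25,0,0,0,0,0],[0,0.25,0,0,0,0,0],[0,0.25,0,0,0,0,0],[0,0.25,0,0,0,0,0]])

```text
clock: 21.15
position: [0.538, 0.2883, 0.0529]
orientation: [-0.586, 0.81, -0.0, 0.001]
force: [1.9, -0.6, 6.2]
finger_gap: 0.002
```

jog_arm(increments=[[0,0,0,0,0,0,0]])

```text
clock: 21.25
position: [0.5371, 0.2886, 0.053]
orientation: [-0.586, 0.81, 0.0, 0.001]
force: [-2.8, 1.6, 7.8]
finger_gap: 0.005
```

jog_arm(increments=[[0,0,-0.5,0,0,0,0],[0,0,-1.0,0,0,0,0.2],[0,0.6,-1.0,0,0,0,0.5],[0,0.9,-1.0,0,0,0,0.5],[0,0.9,-0.8,0,0,0,0.5]])

```text
clock: 21.75
position: [0.4683, 0.3104, 0.1833]
orientation: [-0.586, 0.81, -0.0, 0.001]
force: [-0.8, 1.0, 0.1]
finger_gap: 0.331
```

jog_arm(increments=[[0,0,0,0,0,0,0.5],[0,0,0,0,0,0,0.5]])

```text
clock: 21.95
position: [0.4689, 0.3105, 0.1819]
orientation: [-0.587, 0.81, -0.0, 0.001]
force: [0.0, -0.1, 0.4]
finger_gap: 0.493
```

Run:
```python
from m import *
s,w=snap("wrist","11");print(s["position"],s["force"])
hsv=cv2.cvtColor(w["img"],cv2.COLOR_RGB2HSV)
m=((hsv[...,2]>150)&(hsv[...,1]<60)).astype(np.uint8);m[:10]=0;m[:,:235]=0;m[:,290:]=0;m[214:]=0
for k in rects(m,300): print(fit(w,k,.0525,w["T"]),cv2.boundingRect(k))
```

```text
[0.46889172 0.31051848 0.18187564] [ 0.007768   -0.12489242  0.37955485]
(array([524.71575928, 292.73947144]), [32.18968963623047, 181.01861572265625], np.float32(-0.32208025)) (242, 40, 32, 172)
```

View pics/wrist11.png

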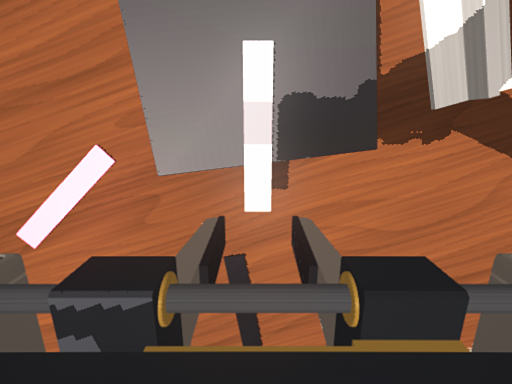

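jog_arm(increments=[[0,0,1.0,0,0,0.003,0.5],[0,0,1.0,0,0,0,0.5],[0,0,1.0,0,0,0,0.5],[0,0,0.9,0,0,0,0.5],[0,0,0.8,0,0,0,0.5]])

```text
clock: 22.5
position: [0.4685, 0.309, 0.0371]
orientation: [-0.585, 0.811, -0.0, -0.001]
force: [0.6, -0.4, 0.5]
finger_gap: 0.502
```

jog_arm(increments=[[0,0,0.2,0,0,0,0.5],[0,0,0,0,0,0,0.5]])

```text
clock: 22.7
position: [0.4682, 0.3092, 0.0323]
orientation: [-0.585, 0.811, 0.0, -0.002]
force: [0.1, 0.0, 0.0]
finger_gap: 0.496
```

jog_arm(increments=[[0,0,0,0,0,0,0.25],[0,0,0,0,0,0,0.2],[0,0,0,0,0,0,0.2],[0,0,0,0,0,0,0.2],[0,0,0,0,0,0,0.2]], grip_force=40)

```text
clock: 23.2
position: [0.4694, 0.3106, 0.0347]
orientation: [-0.585, 0.811, -0.0, 0.001]
force: [1.7, -0.0, 2.2]
finger_gap: 0.31
```

jog_arm(increments=[[0,0,-0.1,0,0,0,0.2],[0,0,-0.3,0,0,0,0.2],[0,0,-0.5,0,0,0,0.2],[0,0,-0.8,0,0,0,0.2],[0,0,-0.8,0,0,0,0.2]])

```text
clock: 23.7
position: [0.4685, 0.3101, 0.1106]
orientation: [-0.585, 0.811, 0.0, -0.0]
force: [-0.2, -0.1, -1.5]
finger_gap: 0.311
```

jog_arm(increments=[[0,0,-0.8,0,0,0,0.2],[0,0,-0.5,0,0,0,0.2],[0,0,0,0,0,0,0.2]])

```text
clock: 24.0
position: [0.47, 0.3111, 0.1512]
orientation: [-0.585, 0.811, -0.0, 0.002]
force: [0.4, 0.1, -0.7]
finger_gap: 0.308
```

```bash
python3 - <<'E'
from h import *
s,w=snap("wrist","12");print(s["position"],s["force"],s["finger_gap"])
P=cloud(w,w["T"])
for v in (10,40,80,120,160,190): print(v,(P[v,247:270].mean(0)*1000).round(1))
E
# clamp (-108,42)
python3 go.py 418.7 -143 145 -1.716
```

```text
[0.47001877 0.3111096  0.15122667] [ 0.38052719  0.07021104 -0.65991579] 0.30788803733854814
10 [589.9 270.8 167. ]
40 [577.  275.1 167.2]
80 [558.7 281.2 167.8]
120 [539.1 287.7 168.1]
160 [518.1 294.8 168.5]
190 [501.4 300.4 168.9]
t 24.1 pos [469.3 310.6 149.6] az -1.892 gap 0.31 F [-0.3 -0.4 -1.1] tilt 0.003
[0.88, -0.19, 0.01, 0.0, 0.0, -0.01]
[0.88, -0.18, 0.01, 0.0, 0.0, -0.01]
[0.88, -0.17, 0.01, 0.0, 0.0, -0.01]
[0.88, -0.16, 0.01, 0.0, 0.0, -0.01]
[0.88, -0.15, 0.01, 0.0, 0.0, -0.01]
[0.88, -0.14, 0.01, 0.0, 0.0, -0.01]
[0.89, -0.13, 0.01, 0.0, 0.0, -0.01]
[0.89, -0.12, 0.01, 0.0, 0.0, -0.01]
[0.89, -0.11, 0.01, 0.0, 0.0, -0.01]
[0.89, -0.1, 0.01, 0.0, 0.0, -0.01]
[0.89, -0.1, 0.01, 0.0, 0.0, -0.01]
[0.89, -0.09, 0.01, 0.0, 0.0, -0.01]
[0.89, -0.08, 0.01, 0.0, 0.0, -0.01]
[0.89, -0.07, 0.01, 0.0, 0.0, -0.01]
[0.89, -0.06, 0.01, 0.0, 0.0, -0.01]
[0.89, -0.05, 0.01, 0.0, 0.0, -0.01]
[0.89, -0.04, 0.01, 0.0, 0.0, -0.01]
```

View pics/wrist12.png

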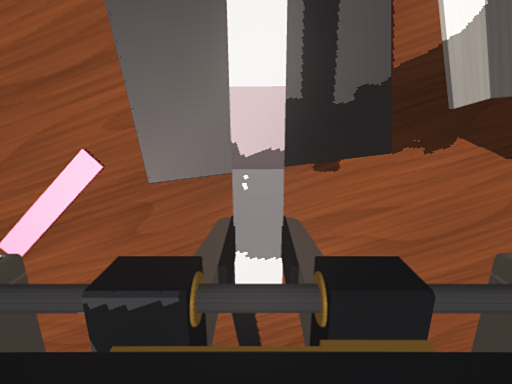

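jog_arm(increments=[[0.5,-0.1,0,0,0,-0.02,0.2],[0.88,-0.18,0,0,0,-0.02,0.2],[0.88,-0.16,0,0,0,-0.02,0.2],[0.88,-0.15,0,0,0,-0.02,0.2],[0.88,-0.13,0,0,0,-0.02,0.2]])

```text
clock: 24.55
position: [0.4554, 0.187, 0.1471]
orientation: [-0.625, 0.78, 0.0, -0.001]
force: [0.6, -0.4, -0.2]
finger_gap: 0.31
```

jog_arm(increments=[[0.88,-0.12,0,0,0,-0.02,0.2],[0.88,-0.1,0,0,0,-0.02,0.2],[0.88,-0.08,0,0,0,-0.02,0.2],[0.88,-0.06,0,0,0,-0.016,0.2],[0.88,-0.06,0,0,0,0,0.2]])

```text
clock: 25.05
position: [0.4438, 0.055, 0.1472]
orientation: [-0.654, 0.756, 0.0, -0.001]
force: [-0.2, -0.8, -1.7]
finger_gap: 0.308
```

jog_arm(increments=[[0.88,-0.05,0,0,0,0,0.2],[0.88,-0.05,0,0,0,0,0.2],[0.88,-0.05,0,0,0,0,0.2],[0.7,-0.04,0,0,0,0,0.2],[0,0,0,0,0,0,0.2]])

```text
clock: 25.55
position: [0.4351, -0.0454, 0.1472]
orientation: [-0.653, 0.757, 0.0, -0.001]
force: [0.5, -0.1, -1.1]
finger_gap: 0.308
```

```bash
python3 go.py 418.7 -143 130 -1.716
```

```text
t 25.6 pos [435.1 -45.4 147.2] az -1.718 gap 0.31 F [ 0.5 -0.1 -1.1] tilt 0.002
[0.82, 0.02, 0.14, 0.0, 0.0, -0.001]
[0.82, 0.02, 0.14, 0.0, 0.0, -0.001]
[0.82, 0.02, 0.14, 0.0, 0.0, -0.001]
[0.82, 0.02, 0.14, 0.0, 0.0, -0.001]
```

jog_arm(increments=[[0.82,0.02,0,0,0,0,0.2],[0.82,0.02,0.14,0,0,0,0.2],[0.82,0.02,0.2,0,0,0,0.2],[0.82,0.02,0.2,0,0,0,0.2],[0,0,0,0,0,0,0.2]])

```text
clock: 26.05
position: [0.4185, -0.1417, 0.1307]
orientation: [-0.653, 0.757, 0.001, -0.001]
force: [0.0, 0.1, -1.7]
finger_gap: 0.312
```

```bash
python3 - <<'E'
from h import *
s,w=snap("wrist","13");print(s["position"],s["force"],s["finger_gap"])
E
python3 go.py 419 -144 45 -1.714
```

```text
[ 0.4185127  -0.14167941  0.13068323] [ 0.0390585   0.07510479 -1.70660852] 0.31156537103631377
t 26.1 pos [ 418.8 -140.8  131. ] az -1.718 gap 0.31 F [ 0.  -0.2 -1.1] tilt 0.002
[0.03, -0.01, 0.72, 0.0, 0.0, -0.001]
[0.03, -0.01, 0.72, 0.0, 0.0, -0.001]
[0.03, -0.01, 0.72, 0.0, 0.0, -0.001]
[0.03, -0.01, 0.72, 0.0, 0.0, -0.001]
```

View pics/wrist13.png

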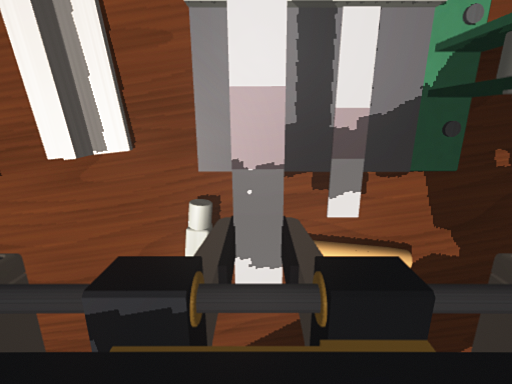

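jog_arm(increments=[[0.03,0,0.7,0,0,-0.003,0.2],[0.03,0,0.7,0,0,0,0.2],[0,0,0.7,0,0,0,0.2],[0,0,0.6,0,0,0,0.2],[0,0,0,0,0,0,0.2]])

```text
clock: 26.6
position: [0.4178, -0.1408, 0.049]
orientation: [-0.655, 0.755, 0.002, -0.001]
force: [-0.1, 0.0, -0.8]
finger_gap: 0.311
```

jog_arm(increments=[[0,0,0.15,0,0,0,0.2],[0,0,0.1,0,0,0,0.2],[0,0,0,0,0,0,0.2]])

```text
clock: 26.9
position: [0.4196, -0.1425, 0.0436]
orientation: [-0.655, 0.755, -0.0, 0.0]
force: [-0.1, 0.9, -0.2]
finger_gap: 0.311
```

jog_arm(increments=[[0,-0.1,0.08,0,0,0,0.2],[0,-0.1,0.07,0,0,0,0.2],[0,0,0,0,0,0,0.2]])

```text
clock: 27.2
position: [0.4258, -0.1437, 0.0388]
orientation: [-0.655, 0.756, -0.0, 0.0]
force: [-0.1, 0.3, -1.4]
finger_gap: 0.31
```

jog_arm(increments=[[0,-0.05,0.03,0,0,0,0.2],[0,-0.02,0,0,0,0,0.2],[0,0,0,0,0,0,0.2]])

```text
clock: 27.5
position: [0.4273, -0.1438, 0.0379]
orientation: [-0.655, 0.756, -0.0, 0.0]
force: [0.1, -0.0, -0.8]
finger_gap: 0.306
```

jog_arm(increments=[[0,-0.05,0.03,0,0,0,0.2],[0,0,0,0,0,0,0.2]])

```text
clock: 27.7
position: [0.4289, -0.1441, 0.0369]
orientation: [-0.655, 0.756, -0.0, 0.0]
force: [0.6, 0.1, -0.6]
finger_gap: 0.311
```

jog_arm(increments=[[0,-0.05,0.03,0,0,0,0.2],[0,0,0,0,0,0,0.2]])

```text
clock: 27.9
position: [0.4303, -0.1442, 0.036]
orientation: [-0.655, 0.756, 0.0, -0.0]
force: [0.7, -0.1, -0.6]
finger_gap: 0.31
```

jog_arm(increments=[[0,-0.03,0.02,0,0,0,0.2],[0,0,0,0,0,0,0.2]])

```text
clock: 28.1
position: [0.4304, -0.1441, 0.0352]
orientation: [-0.655, 0.756, 0.001, -0.0]
force: [-2.3, 0.3, -0.4]
finger_gap: 0.309
```

jog_arm(increments=[[0,-0.04,0.02,0,0,0,0.2],[0,0,0.02,0,0,0,0.2],[0,0,0,0,0,0,0.2]])

```text
clock: 28.4
position: [0.4306, -0.1441, 0.0344]
orientation: [-0.655, 0.756, 0.001, -0.001]
force: [-9.2, 1.3, 12.6]
finger_gap: 0.31
```

jog_arm(increments=[[0,0.03,0,0,0,0,0.36],[0,0,0,0,0,0,0.42],[0,0,0,0,0,0,0.5],[0,0,0,0,0,0,0.5]])

```text
clock: 28.8
position: [0.4318, -0.1445, 0.0343]
orientation: [-0.655, 0.756, -0.0, 0.0]
force: [-0.6, -0.6, -0.2]
finger_gap: 0.5
```

jog_arm(increments=[[0,0,-0.3,0,0,0,0.5],[0,0,-0.7,0,0,0,0.5],[0,0,-1,0,0,0,0.5],[0,0,-1,0,0,0,0.5],[0,0,-1,0,0,0,0.5]])

```text
clock: 29.3
position: [0.4313, -0.1443, 0.156]
orientation: [-0.655, 0.756, -0.0, 0.0]
force: [0.8, 0.3, 0.2]
finger_gap: 0.5
```

jog_arm(increments=[[0,0,-1,0,0,0,0.5],[0,0,-1,0,0,0,0.5],[0,0,0,0,0,0,0.5],[0,0,0,0,0,0,0.5]])

```text
clock: 29.7
position: [0.4316, -0.1445, 0.215]
orientation: [-0.655, 0.756, -0.001, 0.0]
force: [-0.7, 0.2, -0.1]
finger_gap: 0.498
```

Run:
```python
from h import *
s,w=snap("wrist","14");print(s["position"],s["force"],s["finger_gap"])
s,t=snap("top","14")
```

```text
[ 0.43160951 -0.14446718  0.21498477] [-0.69124337  0.15350977 -0.11000399] 0.4983545651371433
```

View pics/wrist14.png

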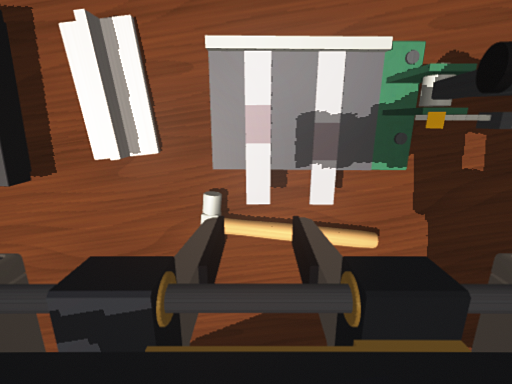

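View pics/top14.png

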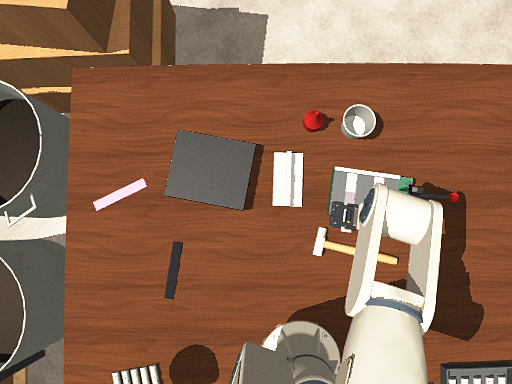

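```bash
cat > chk.py <<'E'
from m import *
import sys
def chk(w,boxes):
    hsv=cv2.cvtColor(w["img"],cv2.COLOR_RGB2HSV)
    o=np.array([519.5,-200.2]);a=-.145
    for (x0,y0,x1,y1),thr in boxes:
        m=np.zeros(w["img"].shape[:2],np.uint8);m[y0:y1,x0:x1]=((hsv[y0:y1,x0:x1,2]>thr)&(hsv[y0:y1,x0:x1,1]<70))
        for k in rects(m,300):
            ce,sz,yaw=fit(w,k,.0525,w["T"]);d=ce-o
            print("clamp xy",(d@[np.cos(a),np.sin(a)]).round(1),(d@[-np.sin(a),np.cos(a)]).round(1),np.round(sz,1),"dyaw",round(yaw-a,4),cv2.boundingRect(k))
if __name__=="__main__":
    w=load("wrist14.npz");chk(w,[((240,52,278,208),185),((300,52,352,208),175)])
    P=plane(w,[(249,203),(309,203),(269,203),(335,203)],.0525,w["T"])[:,:2]*1000
    Q=plane(w,[(246.5,52),(317,52),(270.5,52),(344.5,52)],.0525,w["T"])[:,:2]*1000
    D=Q-P;print(np.arctan2(D[:,1],D[:,0])+.145,np.linalg.norm(D,axis=1))
    for q in [(210,51),(392,50)]: print(plane(w,[q],.05,w["T"]))
E
python3 chk.py
python3 - <<'E'
import cv2
from h import *
w=load("wrist14.npz");crop(w,200,30,400,215,4,"w14c.png")
E
```

```text
clamp xy -39.4 42.8 [ 31.1 179.2] dyaw 0.0038 (244, 52, 28, 153)
clamp xy -102.2 -39.7 [31.1 53.6] dyaw -0.0058 (309, 163, 27, 42)
clamp xy 16.9 -40.5 [31.2 66.9] dyaw -0.0059 (315, 52, 31, 63)
[0.0081032  0.00040176 0.00237637 0.0163245 ] [177.83653864 177.80878808 177.83654888 177.79057557]
[[ 0.58458399 -0.11219323  0.05      ]]
[[ 0.55599867 -0.3155739   0.05      ]]
```

View pics/w14c.png

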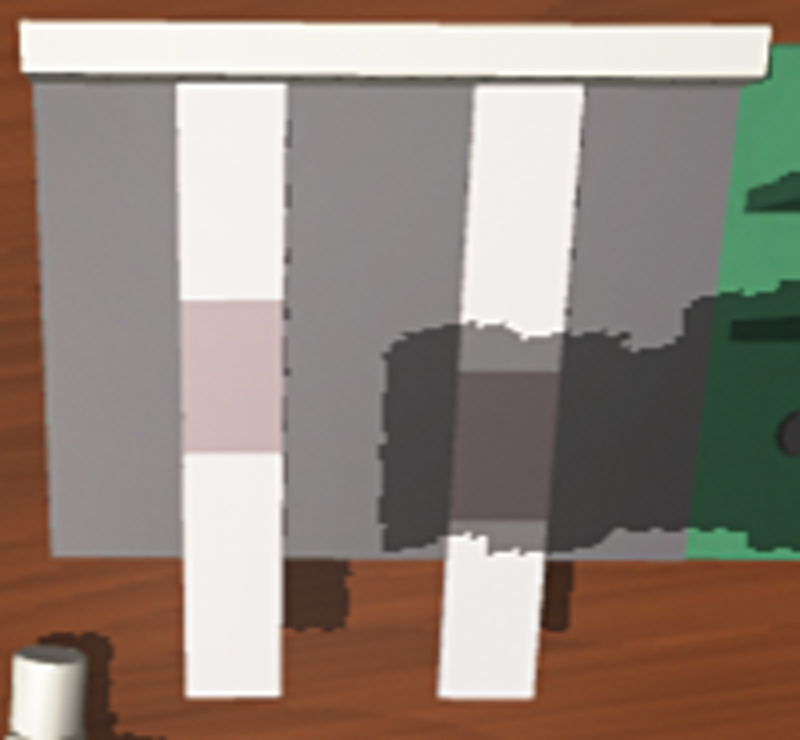

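```bash
python3 - <<'E'
from m import *
c=load("top14.npz");hsv=cv2.cvtColor(c["img"],cv2.COLOR_RGB2HSV)
m=((hsv[...,2]>120)&(hsv[...,1]<60)).astype(np.uint8);mm=np.zeros_like(m);mm[140:220,266:310]=m[140:220,266:310]
for k in rects(mm,500): print(fit(c,k,.008))
c=load("wrist14.npz")
# flange corners
P=plane(c,[(61,25),(131,17),(158,153),(94,159)],.008,c["T"])*1000;print(P.round(1),P.mean(0))
E
python3 go.py 555 35 230 -0.05
```

```text
(array([565.30615234,  32.8615036 ]), [91.7713623046875, 175.00953674316406], np.float32(-0.016399622))
[[649.3  70.3   8. ]
 [645.6 -17.7   8. ]
 [477.8 -10.4   8. ]
 [482.4  80.4   8. ]] [563.76373043  30.64979756   8.        ]
t 29.8 pos [ 430.7 -144.1  213.5] az -1.713 gap 0.50 F [-0.3  0.5 -0.2] tilt 0.001
[-0.54, -0.27, -0.05, 0.0, 0.0, -0.139]
[-0.5, -0.34, -0.05, 0.0, 0.0, -0.139]
[-0.45, -0.41, -0.05, 0.0, 0.0, -0.139]
[-0.39, -0.47, -0.05, 0.0, 0.0, -0.139]
[-0.32, -0.52, -0.05, 0.0, 0.0, -0.139]
[-0.24, -0.55, -0.05, 0.0, 0.0, -0.139]
[-0.16, -0.58, -0.05, 0.0, 0.0, -0.139]
[-0.08, -0.6, -0.05, 0.0, 0.0, -0.139]
[0.0, -0.61, -0.05, 0.0, 0.0, -0.139]
[0.09, -0.6, -0.05, 0.0, 0.0, -0.139]
[0.17, -0.58, -0.05, 0.0, 0.0, -0.139]
[0.25, -0.55, -0.05, 0.0, 0.0, -0.139]
```

```bash
python3 go.py 565 32 150 -1.6
```

```text
t 29.8 pos [ 430.7 -144.1  213.5] az -1.713 gap 0.50 F [-0.3  0.5 -0.2] tilt 0.001
[-0.72, -0.4, 0.23, 0.0, 0.0, -0.013]
[-0.71, -0.41, 0.23, 0.0, 0.0, -0.013]
[-0.71, -0.42, 0.23, 0.0, 0.0, -0.013]
[-0.7, -0.43, 0.23, 0.0, 0.0, -0.013]
[-0.7, -0.44, 0.23, 0.0, 0.0, -0.013]
[-0.69, -0.44, 0.23, 0.0, 0.0, -0.013]
[-0.68, -0.45, 0.23, 0.0, 0.0, -0.013]
[-0.68, -0.46, 0.23, 0.0, 0.0, -0.013]
[-0.67, -0.47, 0.24, 0.0, 0.0, -0.013]
```

jog_arm(increments=[[-0.72,-0.4,0,0,0,-0.013,0.5],[-0.71,-0.41,0.1,0,0,-0.013,0.5],[-0.71,-0.42,0.2,0,0,-0.013,0.5],[-0.7,-0.43,0.2,0,0,-0.013,0.5],[-0.7,-0.44,0.23,0,0,-0.013,0.5]])

```text
clock: 30.3
position: [0.506, -0.0452, 0.1907]
orientation: [-0.679, 0.734, 0.001, -0.001]
force: [0.8, -0.2, -0.4]
finger_gap: 0.497
```

jog_arm(increments=[[-0.69,-0.44,0.3,0,0,-0.013,0.5],[-0.68,-0.45,0.3,0,0,-0.013,0.5],[-0.68,-0.46,0.3,0,0,-0.013,0.5],[-0.67,-0.47,0.3,0,0,-0.013,0.5],[0,0,0,0,0,0,0.5]])

```text
clock: 30.8
position: [0.5653, 0.0339, 0.1537]
orientation: [-0.699, 0.715, 0.001, -0.001]
force: [0.3, 0.4, -0.6]
finger_gap: 0.505
```

jog_arm(increments=[[0,0,0,0,0,0,0.5]])

```text
clock: 30.9
position: [0.5644, 0.0322, 0.1549]
orientation: [-0.698, 0.716, 0.001, -0.001]
force: [0.9, 0.0, 1.2]
finger_gap: 0.503
```

Run:
```python
from h import *
s,w=snap("wrist","15");print(s["position"],s["orientation"],s["joint_pos"])
s,t=snap("scene","15");crop(t,180,180,260,250,8,"s15c.png")
```

```text
[0.56435668 0.03217796 0.1548886 ] [-0.69844376  0.71566316  0.00096298 -0.00127538] [ 5.44480939e-02  3.28129176e-01  1.81661033e+00 -2.73408849e-04
  1.00004108e+00  1.64974505e+00]
```

View pics/wrist15.png

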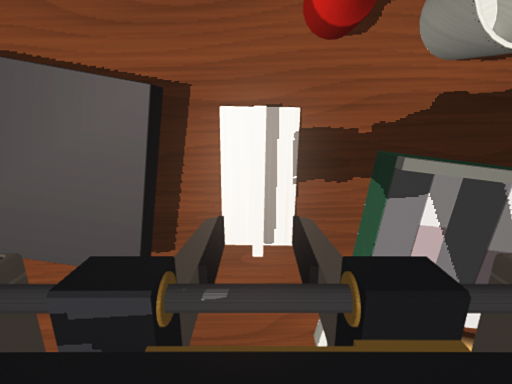

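Run:
```python
from h import *
w=load("wrist15.npz");crop(w,200,90,320,265,4,"w15c.png")
P=plane(w,[(253.5,106),(266,106),(253,255),(264,255)],.038,w["T"])*1000
F=plane(w,[(220,107),(300,107),(222,244),(293,245)],.008,w["T"])*1000
print(P.round(1),F.round(1))
C=cloud(w,w["T"]);print((C[150,[235,258,285]]*1000).round(1))
for v in (115,180,240): print(v,[ (u,(C[v,u,2]*1000).round(0)) for u in range(246,276,2)])
```

```text
[[649.4  34.1  38. ]
 [649.1  21.4  38. ]
 [481.3  39.8  38. ]
 [480.9  26.8  38. ]] [[650.3  72.2   8. ]
 [648.  -17.6   8. ]
 [481.6  80.4   8. ]
 [477.7 -11.2   8. ]]
[[601.9  57.7   8.7]
 [604.9  30.7  39.3]
 [600.3  -0.8   8.2]]
115 [(246, np.float64(9.0)), (248, np.float64(9.0)), (250, np.float64(8.0)), (252, np.float64(8.0)), (254, np.float64(39.0)), (256, np.float64(39.0)), (258, np.float64(39.0)), (260, np.float64(38.0)), (262, np.float64(38.0)), (264, np.float64(325.0)), (266, np.float64(9.0)), (268, np.float64(9.0)), (270, np.float64(9.0)), (272, np.float64(9.0)), (274, np.float64(9.0))]
180 [(246, np.float64(9.0)), (248, np.float64(8.0)), (250, np.float64(9.0)), (252, np.float64(9.0)), (254, np.float64(39.0)), (256, np.float64(40.0)), (258, np.float64(39.0)), (260, np.float64(38.0)), (262, np.float64(39.0)), (264, np.float64(9.0)), (266, np.float64(9.0)), (268, np.float64(9.0)), (270, np.float64(10.0)), (272, np.float64(9.0)), (274, np.float64(8.0))]
240 [(246, np.float64(8.0)), (248, np.float64(9.0)), (250, np.float64(9.0)), (252, np.float64(39.0)), (254, np.float64(39.0)), (256, np.float64(38.0)), (258, np.float64(38.0)), (260, np.float64(39.0)), (262, np.float64(39.0)), (264, np.float64(9.0)), (266, np.float64(9.0)), (268, np.float64(8.0)), (270, np.float64(8.0)), (272, np.float64(9.0)), (274, np.float64(8.0))]
```

View pics/w15c.png

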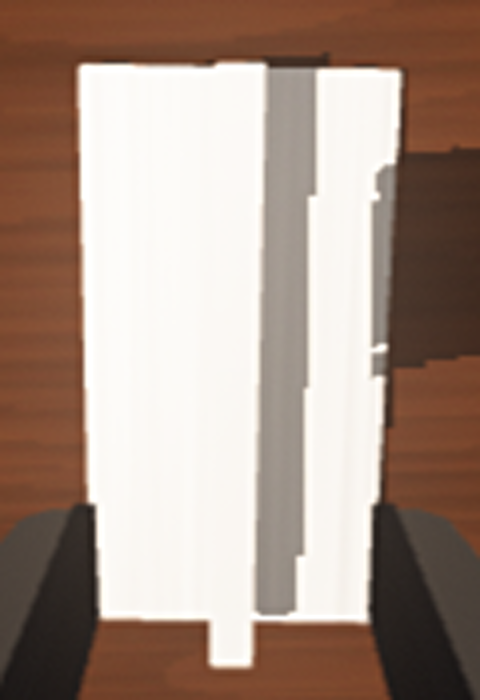

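jog_arm(increments=[[0.05,0,0.9,0,0,0.015,0.5],[0,0,0.9,0,0,0,0.5],[0,0,0.9,0,0,0,0.5],[0,0,0.9,0,0,0,0.5],[0,0,0.7,0,0,0,0.5]])

```text
clock: 31.5
position: [0.5646, 0.0297, 0.0264]
orientation: [-0.692, 0.722, 0.0, -0.0]
force: [0.6, 0.5, -0.2]
finger_gap: 0.499
```

jog_arm(increments=[[0,0,0.2,0,0,0,0.5],[0,0,0,0,0,0,0.5]])

```text
clock: 31.7
position: [0.5647, 0.03, 0.0211]
orientation: [-0.692, 0.721, 0.0, -0.001]
force: [-0.1, 0.6, 0.5]
finger_gap: 0.499
```

```bash
python3 go.py 565 30.8 12 -1.611
```

```text
t 31.7 pos [564.7  30.   21.1] az -1.612 gap 0.50 F [-0.1  0.6  0.5] tilt 0.001
[-0.03, -0.01, 0.3, 0.001, 0.0, -0.001]
```

jog_arm(increments=[[-0.02,0,0.15,0,0,0,0.5],[0,0,0.12,0,0,0,0.3],[0,0,0,0,0,0,0.15],[0,0,0,0,0,0,0.05]], grip_force=45)

```text
clock: 32.1
position: [0.5657, 0.0313, 0.0137]
orientation: [-0.693, 0.721, -0.0, 0.0]
force: [0.6, -0.0, 0.3]
finger_gap: 0.262
```

jog_arm(increments=[[0,0,0,0,0,0,0.0],[0,0,0,0,0,0,0.0],[0,0,0,0,0,0,0.0]])

```text
clock: 32.4
position: [0.5657, 0.0313, 0.0136]
orientation: [-0.693, 0.721, -0.0, 0.0]
force: [-0.5, 0.5, 3.4]
finger_gap: 0.126
```

jog_arm(increments=[[0,0,-0.2,0,0,0,0.0],[0,0,-0.5,0,0,0,0.0],[0,0,-0.8,0,0,0,0.0],[0,0,-0.9,0,0,0,0.0],[0,0,-0.9,0,0,0,0.0]])

```text
clock: 32.9
position: [0.565, 0.0312, 0.1138]
orientation: [-0.693, 0.721, 0.0, -0.0]
force: [-0.2, 0.5, -5.1]
finger_gap: 0.127
```

jog_arm(increments=[[0,0,-0.7,0,0,0,0.0],[0,0,-0.3,0,0,0,0.0],[0,0,0,0,0,0,0.0]])

```text
clock: 33.2
position: [0.5661, 0.0313, 0.1438]
orientation: [-0.693, 0.721, -0.001, 0.001]
force: [0.7, -0.5, -5.8]
finger_gap: 0.126
```

Run:
```python
from h import *
s,w=snap("wrist","16");print(s["position"],s["force"],s["torque"],s["finger_gap"])
C=cloud(w,w["T"])
for u,v in ((235,60),(235,110),(235,160),(290,60),(290,110),(290,160),(258,80),(258,160)): print(u,v,(C[v,u]*1000).round(1))
```

```text
[0.56614641 0.03128555 0.14378482] [ 0.73988996 -0.50867769 -5.81435315] [ 0.08093234 -0.01359093 -0.04453178] 0.12610938732262944
235 60 [700.4  49.8   1.2]
235 110 [645.4  41.9 139.4]
235 160 [614.2  43.9 139.7]
290 60 [ 6.98e+02 -8.70e+00  6.00e-01]
290 110 [643.9   7.7 139.5]
290 160 [612.6   8.  138.9]
258 80 [679.6  26.2   1.3]
258 160 [617.9  28.7 168.4]
```

View pics/wrist16.png

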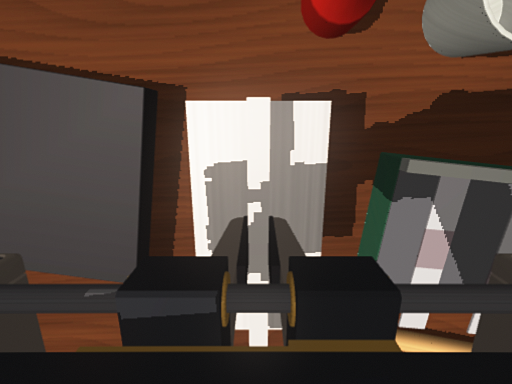

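jog_arm(increments=[[0,0,0,0,0,-0.1,0.0],[0,0,0,0,0,-0.14,0.0],[0,0,0,0,0,-0.14,0.0],[0,0,0,0,0,-0.14,0.0],[0,0,0,0,0,-0.14,0.0]])

```text
clock: 33.75
position: [0.5642, 0.0312, 0.1405]
orientation: [0.89, -0.455, -0.001, 0.001]
force: [0.4, 0.7, -6.2]
finger_gap: 0.125
```

jog_arm(increments=[[0,0,0,0,0,-0.14,0.0],[0,0,0,0,0,-0.14,0.0],[0,0,0,0,0,-0.14,0.0],[0,0,0,0,0,-0.14,0.0],[0,0,0,0,0,-0.14,0.0]])

```text
clock: 34.25
position: [0.5643, 0.0312, 0.1405]
orientation: [0.992, -0.122, -0.001, 0.0]
force: [-0.1, 1.6, -5.6]
finger_gap: 0.121
```

jog_arm(increments=[[0,0,0,0,0,-0.106,0.0],[0,0,0,0,0,0,0.0]])

```text
clock: 34.45
position: [0.5644, 0.0312, 0.1407]
orientation: [0.997, -0.072, -0.001, 0.0]
force: [0.1, -0.6, -4.8]
finger_gap: 0.123
```

```bash
python3 go.py 522.2 -199 144 -0.145
```

```text
t 34.5 pos [564.4  31.2 140.7] az -0.143 gap 0.12 F [ 0.1 -0.6 -4.8] tilt 0.003
[-0.03, 0.87, -0.01, 0.0, 0.0, 0.0]
[-0.03, 0.87, -0.01, 0.0, 0.0, 0.0]
[-0.03, 0.87, -0.01, 0.0, 0.0, 0.0]
[-0.03, 0.87, -0.01, 0.0, 0.0, 0.0]
[-0.03, 0.87, -0.01, 0.0, 0.0, 0.0]
[-0.03, 0.87, -0.01, 0.0, 0.0, 0.0]
[-0.03, 0.87, -0.01, 0.0, 0.0, 0.0]
[-0.03, 0.87, -0.01, 0.0, 0.0, 0.0]
[-0.03, 0.87, -0.01, 0.0, 0.0, 0.0]
```

jog_arm(increments=[[-0.03,0.5,0,0,0,0,0.0],[-0.03,0.87,0,0,0,0,0.0],[-0.03,0.87,0,0,0,0,0.0],[-0.03,0.87,0,0,0,0,0.0],[-0.03,0.87,0,0,0,0,0.0]])

```text
clock: 34.95
position: [0.5428, -0.0879, 0.1417]
orientation: [0.997, -0.074, -0.001, 0.0]
force: [-0.1, 0.2, -4.7]
finger_gap: 0.129
```

jog_arm(increments=[[-0.03,0.87,0,0,0,0,0.0],[-0.03,0.87,0,0,0,0,0.0],[-0.03,0.87,0,0,0,0,0.0],[-0.03,0.7,0,0,0,0,0.0],[0,0,0,0,0,0,0.0]])

```text
clock: 35.45
position: [0.5246, -0.1868, 0.1417]
orientation: [0.997, -0.075, -0.0, 0.0]
force: [-0.3, -0.1, -5.3]
finger_gap: 0.125
```

jog_arm(increments=[[0,0,0,0,0,0,0.0]])

```text
clock: 35.55
position: [0.5251, -0.1846, 0.1417]
orientation: [0.997, -0.074, -0.001, -0.0]
force: [0.2, 0.1, -6.1]
finger_gap: 0.129
```

```bash
python3 - <<'E'
from h import *
s,w=snap("wrist","17");print(s["position"],s["force"],s["finger_gap"])
s,w=snap("scene","17");crop(w,130,90,260,220,6,"s17c.png")
E
python3 go.py 522.5 -200.6 80 -0.145
```

```text
[ 0.52506572 -0.18458365  0.14174971] [ 0.20148224  0.12774512 -6.09891705] 0.1293181884693174
t 35.6 pos [ 525.5 -183.7  141.9] az -0.146 gap 0.13 F [ 0.2 -0.3 -5.1] tilt 0.001
[-0.01, 0.19, 0.69, 0.0, 0.0, 0.0]
[-0.01, 0.19, 0.69, 0.0, 0.0, 0.0]
[-0.01, 0.19, 0.69, 0.0, 0.0, 0.0]
```

View pics/wrist17.png

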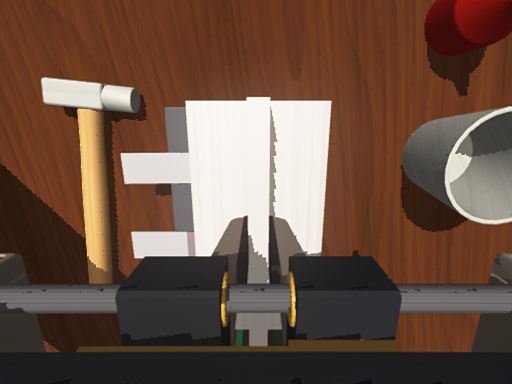

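View pics/s17c.png

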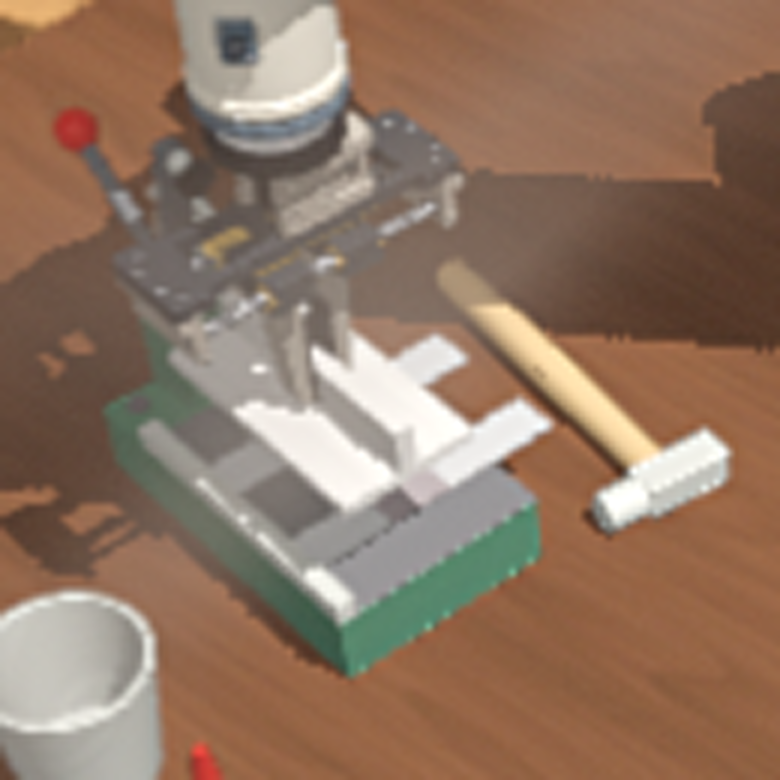

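jog_arm(increments=[[0,0.19,0.5,0,0,0,0.0],[0,0.19,0.6,0,0,0,0.0],[0,0.17,0.6,0,0,0,0.0],[0,0,0.3,0,0,0,0.0],[0,0,0,0,0,0,0.0]])

```text
clock: 36.15
position: [0.5227, -0.1993, 0.0811]
orientation: [0.997, -0.072, -0.001, -0.0]
force: [0.1, 0.7, -5.2]
finger_gap: 0.128
```

jog_arm(increments=[[0,0,0,0,0,0,0.0],[0,0,0,0,0,0,0.0]])

```text
clock: 36.35
position: [0.5243, -0.2002, 0.0831]
orientation: [0.997, -0.072, 0.001, 0.0]
force: [0.1, 0.9, -4.7]
finger_gap: 0.124
```

```bash
python3 go.py 522.5 -200.6 70 -0.145
```

```text
t 36.4 pos [ 524.3 -200.2   83.1] az -0.145 gap 0.12 F [ 0.1  0.9 -4.7] tilt 0.001
[-0.06, 0.02, 0.44, 0.0, -0.001, 0.0]
```

jog_arm(increments=[[-0.05,0,0.2,0,0,0,0.0],[0,0,0.15,0,0,0,0.0],[0,0,0.1,0,0,0,0.0],[0,0,0,0,0,0,0.0],[0,0,0,0,0,0,0.0]])

```text
clock: 36.85
position: [0.5219, -0.2001, 0.0686]
orientation: [0.997, -0.072, -0.0, -0.0]
force: [0.1, -0.4, -5.9]
finger_gap: 0.127
```

jog_arm(increments=[[0,0,0.06,0,0,0,0.0],[0,0,0,0,0,0,0.0]])

```text
clock: 37.05
position: [0.522, -0.2001, 0.0668]
orientation: [0.997, -0.072, -0.0, -0.0]
force: [0.3, -0.1, -6.0]
finger_gap: 0.124
```

jog_arm(increments=[[0,0,0.04,0,0,0,0.0],[0,0,0,0,0,0,0.0]])

```text
clock: 37.25
position: [0.5222, -0.2002, 0.0661]
orientation: [0.997, -0.072, 0.0, 0.0]
force: [-0.9, 1.4, -1.8]
finger_gap: 0.126
```

jog_arm(increments=[[0,0,0.02,0,0,0,0.0],[0,0,0,0,0,0,0.0]])

```text
clock: 37.45
position: [0.5222, -0.2002, 0.066]
orientation: [0.997, -0.072, 0.0, 0.0]
force: [-3.9, 2.1, 6.3]
finger_gap: 0.128
```

jog_arm(increments=[[0,0,0,0,0,0,0.2],[0,0,0,0,0,0,0.3],[0,0,0,0,0,0,0.4],[0,0,0,0,0,0,0.4]])

```text
clock: 37.85
position: [0.5222, -0.2002, 0.0652]
orientation: [0.997, -0.072, 0.0, 0.0]
force: [-0.2, 0.1, 0.3]
finger_gap: 0.399
```

jog_arm(increments=[[0,0,-0.3,0,0,0,0.4],[0,0,-0.7,0,0,0,0.4],[0,-0.3,-1,0,0,0,0.4],[0,-0.7,-1,0,0,0,0.4],[0,-0.9,-1,0,0,0,0.4]])

```text
clock: 38.35
position: [0.5302, -0.1437, 0.1869]
orientation: [0.997, -0.073, 0.0, 0.0]
force: [1.2, -0.4, -0.9]
finger_gap: 0.397
```

jog_arm(increments=[[0,-0.9,-1,0,0,0,0.3],[0,-0.5,-1,0,0,0,0.2],[0,0,-0.5,0,0,0,0.1],[0,0,0,0,0,0,0],[0,0,0,0,0,0,0]])

```text
clock: 38.85
position: [0.5361, -0.1022, 0.2601]
orientation: [0.997, -0.072, 0.0, 0.0]
force: [0.3, -0.2, -0.8]
finger_gap: 0.005
```

Run:
```python
from h import *
s,w=snap("wrist","18");print(s["position"],s["force"],s["finger_gap"])
s,w=snap("scene","18");crop(w,130,90,260,220,6,"s18c.png")
s,w=snap("top","18");crop(w,310,150,450,240,5,"t18c.png")
```

```text
[ 0.53608755 -0.10217386  0.26009319] [ 0.2563284  -0.24191042 -0.78450795] 0.005124977123942423
```

View pics/wrist18.png

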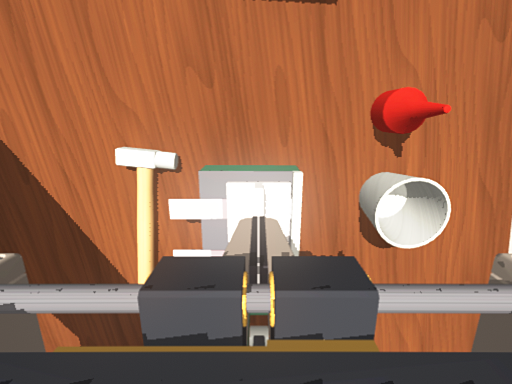

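View pics/s18c.png

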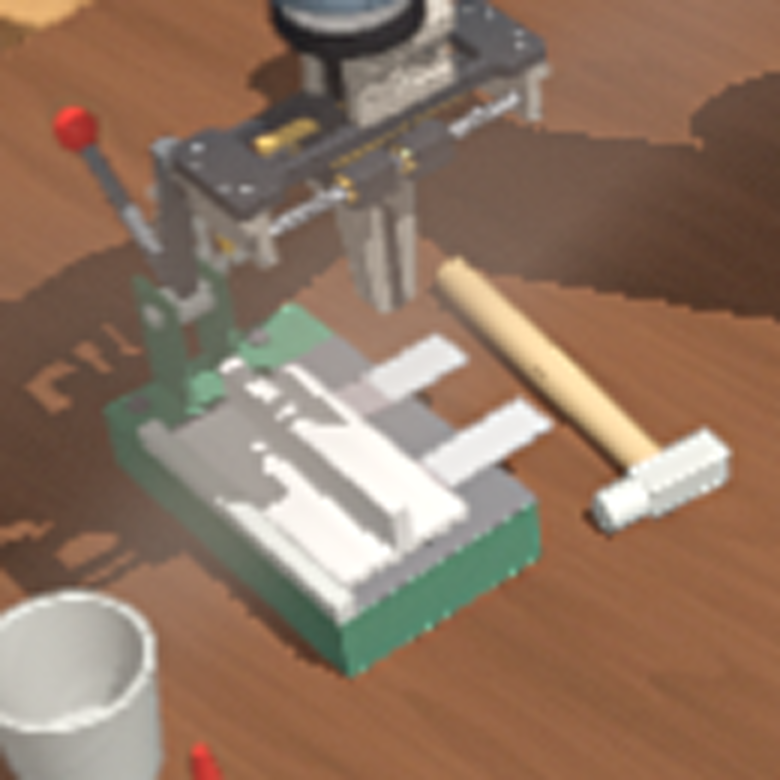

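```bash
python3 - <<'E'
from h import *
w=load("top18.npz");P=cloud(w)
E
python3 go.py 485 -456 330 -0.145
```

```text
t 39.0 pos [ 535.5 -102.3  258.9] az -0.146 gap 0.00 F [-0.8  0.4  0.2] tilt 0.002
[0.0, 0.85, -0.17, 0.0, 0.0, 0.0]
[0.0, 0.85, -0.17, 0.0, 0.0, 0.0]
[0.0, 0.85, -0.17, 0.0, 0.0, 0.0]
[0.0, 0.85, -0.17, 0.0, 0.0, 0.0]
[0.0, 0.85, -0.17, 0.0, 0.0, 0.0]
[0.0, 0.85, -0.17, 0.0, 0.0, 0.0]
[0.0, 0.85, -0.17, 0.0, 0.0, 0.0]
[0.0, 0.85, -0.17, 0.0, 0.0, 0.0]
[0.0, 0.85, -0.17, 0.0, 0.0, 0.0]
[0.0, 0.85, -0.17, 0.0, 0.0, 0.0]
[0.0, 0.85, -0.17, 0.0, 0.0, 0.0]
[0.0, 0.85, -0.17, 0.0, 0.0, 0.0]
[0.0, 0.85, -0.17, 0.0, 0.0, 0.0]
[0.0, 0.85, -0.17, 0.0, 0.0, 0.0]
```

View pics/t18c.png

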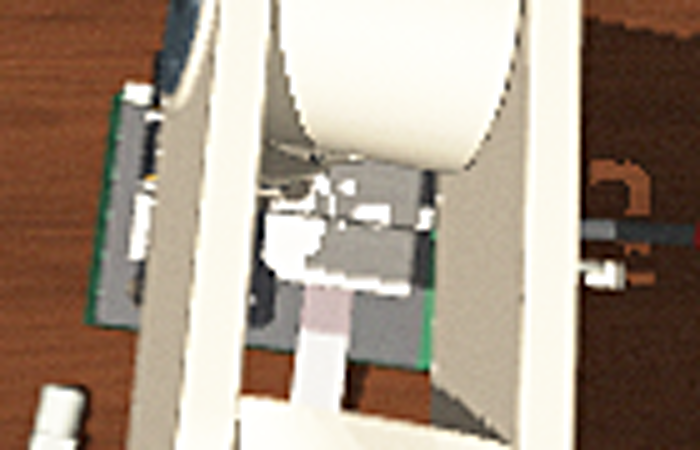

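Go up first, then across.

jog_arm(increments=[[0,0,-0.8,0,0,0,0],[0,0.3,-0.9,0,0,0,0],[0,0.8,-0.7,0,0,0,0],[0,0.9,0,0,0,0,0],[0,0.9,0,0,0,0,0]])

```text
clock: 39.5
position: [0.5235, -0.1894, 0.3319]
orientation: [0.997, -0.072, -0.0, -0.0]
force: [-0.5, -0.1, -0.1]
finger_gap: 0.006
```

jog_arm(increments=[[0,0.95,0,0,0,0,0],[0,0.95,0,0,0,0,0],[0,0.95,0,0,0,0,0],[0,0.95,0,0,0,0,0],[0,0.95,0,0,0,0,0]])

```text
clock: 40.0
position: [0.5023, -0.3305, 0.3308]
orientation: [0.997, -0.073, -0.001, -0.0]
force: [-0.4, -0.1, 0.1]
finger_gap: 0.003
```

jog_arm(increments=[[0,0.95,0,0,0,0,0],[0,0.95,0,0,0,0,0],[0,0.95,0,0,0,0,0],[0,0.95,0,0,0,0,0],[0,0,0,0,0,0,0]])

```text
clock: 40.5
position: [0.4853, -0.445, 0.3302]
orientation: [0.997, -0.074, -0.001, -0.0]
force: [-0.2, 0.3, -0.8]
finger_gap: 0.004
```

```bash
python3 - <<'E'
from h import *
s,w=snap("wrist","19");print(s["position"],s["force"],s["finger_gap"])
E
python3 go.py 485 -460 177 -0.145
```

```text
[ 0.48529939 -0.44499606  0.33022522] [-0.20225529  0.32530252 -0.84696821] 0.004026988886390117
t 40.5 pos [ 485.6 -443.3  330.4] az -0.148 gap 0.00 F [ 0.2 -0.6  0.1] tilt 0.002
[0.01, 0.09, 0.85, 0.0, 0.0, 0.0]
[0.01, 0.09, 0.85, 0.0, 0.0, 0.0]
[0.01, 0.09, 0.85, 0.0, 0.0, 0.0]
[0.01, 0.09, 0.85, 0.0, 0.0, 0.0]
[0.01, 0.09, 0.85, 0.0, 0.0, 0.0]
[0.01, 0.09, 0.85, 0.0, 0.0, 0.0]
```

View pics/wrist19.png

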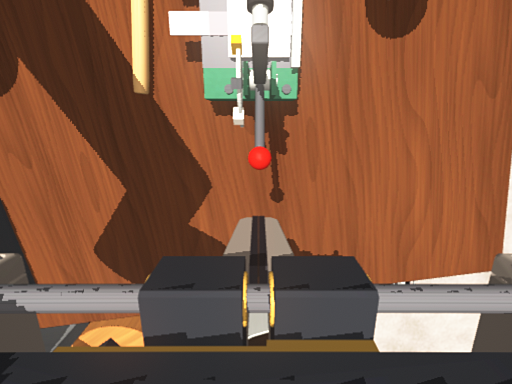

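jog_arm(increments=[[0,0.55,0.6,0,0,0,0],[0,0,0.95,0,0,0,0],[0,0,0.95,0,0,0,0],[0,0,0.95,0,0,0,0],[0,0,0.95,0,0,0,0]])

```text
clock: 41.05
position: [0.4838, -0.4578, 0.1974]
orientation: [0.997, -0.072, -0.001, -0.0]
force: [0.2, -0.6, -0.8]
finger_gap: 0.004
```

jog_arm(increments=[[0,0,0.6,0,0,0,0],[0,0,0,0,0,0,0]])

```text
clock: 41.25
position: [0.4825, -0.4564, 0.1777]
orientation: [0.997, -0.072, -0.003, -0.002]
force: [-0.3, 0.8, 0.5]
finger_gap: 0.004
```

```bash
cat > cl.py <<'E'
from h import *
from cell import telemetry
s=telemetry.observe();p=s["position"]*1000;d=p[:2]-[519.5,-200.2];a=-.145
print("clamp",(d@[np.cos(a),np.sin(a)]).round(1),(d@[-np.sin(a),np.cos(a)]).round(1),p[2].round(1),s["force"].round(1))
E
python3 cl.py
```

```text
clamp 0.4 -258.9 177.7 [-0.3  0.8  0.5]
```

jog_arm(increments=[[0.08,-0.3,0,0,0,0,0],[0,-0.3,0,0,0,0,0],[0,-0.3,-0.1,0,0,0,0],[0,-0.3,-0.2,0,0,0,0],[0,-0.3,-0.2,0,0,0,0]])

```text
clock: 41.75
position: [0.4935, -0.4215, 0.2031]
orientation: [0.997, -0.072, 0.002, 0.008]
force: [-14.3, -27.2, 21.2]
finger_gap: 0.001
```

```bash
python3 cl.py
```

```text
clamp 6.3 -222.8 203.1 [-14.3 -27.2  21.2]
```

Run:
```python
from h import *
s,w=snap("scene","20");print(s["position"],s["force"],s["joint_torque"].round(1));crop(w,90,50,240,180,5,"s20c.png")
s,w=snap("wrist","20")
```

```text
[ 0.49350063 -0.4215457   0.20309924] [-14.28452896 -27.16411474  21.15395734] [ 18.6 -46.1 -20.    9.7   2.1  -0. ]
```

View pics/s20c.png

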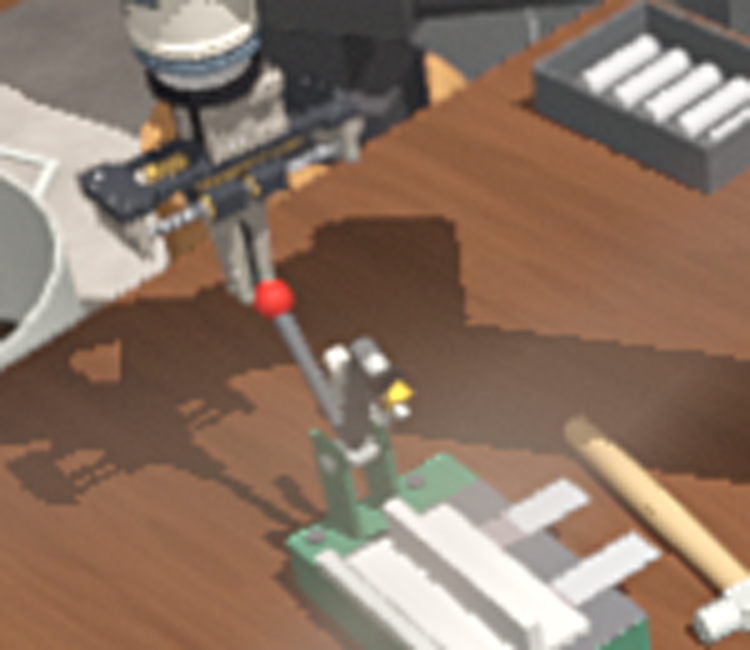

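View pics/wrist20.png

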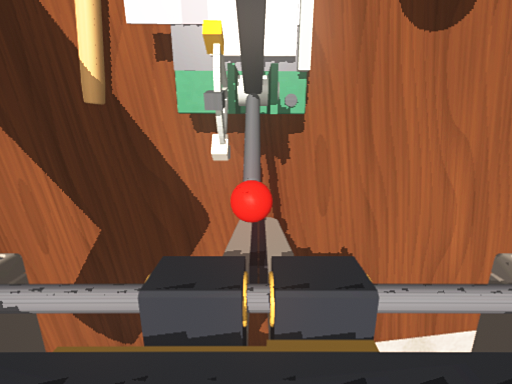

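jog_arm(increments=[[0,0.3,0,0,0,0,0],[0,0.5,0,0,0,0,0],[0,0.5,0,0,0,0,0],[0,0,0,0,0,0,0],[0,0,0,0,0,0,0]])

```text
clock: 42.35
position: [0.4872, -0.4527, 0.1966]
orientation: [0.997, -0.073, -0.0, -0.001]
force: [0.7, 0.5, 0.2]
finger_gap: 0.001
```

```bash
python3 cl.py; python3 go.py
```

```text
clamp 4.6 -254.5 196.6 [0.7 0.5 0.2]
t 42.4 pos [ 487.2 -452.7  196.6] az -0.146 gap 0.00 F [0.7 0.5 0.2] tilt 0.001
```

jog_arm(increments=[[-0.05,0,0.5,0,0,0,0],[0,0,0.5,0,0,0,0],[0,0,0,0,0,0,0],[0,0,0,0,0,0,0],[0,0,0,0,0,0,0]])

```text
clock: 42.85
position: [0.4863, -0.4525, 0.1672]
orientation: [0.997, -0.072, 0.0, 0.0]
force: [-0.1, 0.1, 0.2]
finger_gap: 0.002
```

jog_arm(increments=[[0,-0.2,0,0,0,0,0],[0,-0.2,0,0,0,0,0],[0,-0.2,0,0,0,0,0],[0,-0.1,0,0,0,0,0]])

```text
clock: 43.25
position: [0.489, -0.4363, 0.1703]
orientation: [0.997, -0.072, 0.001, 0.005]
force: [-12.2, -20.4, 14.9]
finger_gap: 0.005
```

```bash
python3 cl.py
```

```text
clamp 4.0 -238.1 170.3 [-12.2 -20.4  14.9]
```

jog_arm(increments=[[-0.08,0.4,0,0,0,0,0],[0,0.2,-0.9,0,0,0,0],[0,0,-0.9,0,0,0,0.3],[0,0,-0.9,0,0,0,0.6],[0,0,-0.3,0,0,0,0.6]])

```text
clock: 43.75
position: [0.4851, -0.4498, 0.2601]
orientation: [0.997, -0.072, 0.002, 0.001]
force: [0.5, 0.9, 0.3]
finger_gap: 0.246
```

jog_arm(increments=[[0,0,0,0,0,0,0.6],[0,0,0,0,0,0,0.6]])

```text
clock: 43.95
position: [0.4837, -0.4486, 0.2559]
orientation: [0.997, -0.072, -0.001, -0.001]
force: [-0.6, 1.1, 0.2]
finger_gap: 0.417
```

```bash
python3 cl.py
python3 - <<'E'
from h import *
s,w=snap("wrist","21");s2,sc=snap("scene","21");s2,tp=snap("top","21")
def red(c):
    hsv=cv2.cvtColor(c["img"],cv2.COLOR_RGB2HSV);H,S,V=[hsv[...,i].astype(int) for i in range(3)]
    m=(((H<6)|(H>174))&(S>160)&(V>60)).astype(np.uint8)
    n,l,st,ce=cv2.connectedComponentsWithStats(m)
    return [(st[i,4],ce[i].round(1)) for i in range(1,n) if st[i,4]>15]
a=red(w);b=red(sc);d=red(tp);print(a,b,d)
f=lambda a:[x.squeeze() for x in a]
ka=min(a,key=lambda q:abs(q[1][0]-258))[1];kb=min(b,key=lambda q:abs(q[1][0]-143)+abs(q[1][1]-111))[1]
p,e=tri(*f(ray(w,ka,w["T"])),*f(ray(sc,kb)));dd=(p[:2]-[.5195,-.2002])*1000;aa=-.145
y=dd@[-np.sin(aa),np.cos(aa)]
print(p,e,dd@[np.cos(aa),np.sin(aa)],y,.52-np.arctan2(y+125,p[2]*1000-115))
C=cloud(w,w["T"]);v,u=int(ka[1]),int(ka[0]);q=C[v,u]*1000;print("depth pt",q, q[:2]-[519.5,-200.2])
E
```

```text
clamp 0.5 -251.0 255.9 [-0.6  1.1  0.2]
[(np.int32(739), array([260.9, 165.3]))] [(np.int32(52), array([142.2, 110.5])), (np.int32(432), array([167.3, 233.1]))] [(np.int32(360), array([312.7, 120.5])), (np.int32(79), array([453.4, 197. ]))]
[ 0.49079165 -0.41556403  0.19560256] 0.001823126385296152 2.7113924889538468 -217.2521216427024 1.3726915113821336
depth pt [ 490.9380391  -414.38765835  203.67443211] [ -28.5619609  -214.18765835]
```

View pics/wrist21.png

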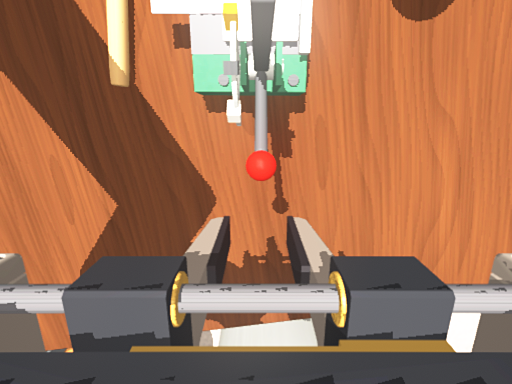

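```bash
python3 go.py 490.8 -415.3 255 -0.145
```

```text
t 44.1 pos [ 483.6 -448.6  255.5] az -0.145 gap 0.55 F [-0.4 -0.8  0.1] tilt 0.003
[0.04, -0.57, 0.01, -0.001, 0.001, 0.0]
[0.04, -0.57, 0.01, -0.001, 0.001, 0.0]
```

jog_arm(increments=[[0.04,-0.57,0,0,0,0,0.6],[0.04,-0.57,0,0,0,0,0.6],[0,0,0.6,0,0,0,0.6],[0,0,0,0,0,0,0.6],[0,0,0,0,0,0,0.6]])

```text
clock: 44.6
position: [0.4915, -0.4147, 0.2391]
orientation: [0.997, -0.072, -0.0, -0.0]
force: [-0.2, -1.2, 0.9]
finger_gap: 0.6
```

```bash
python3 go.py 490.8 -415.3 174 -0.145
python3 - <<'E'
from h import *
s,w=snap("wrist","22")
E
```

```text
t 44.6 pos [ 491.5 -414.7  239.1] az -0.144 gap 0.60 F [-0.2 -1.2  0.9] tilt 0.001
[-0.01, 0.01, 0.72, 0.0, 0.0, 0.0]
[-0.01, 0.01, 0.72, 0.0, 0.0, 0.0]
[-0.01, 0.01, 0.72, 0.0, 0.0, 0.0]
```

View pics/wrist22.png

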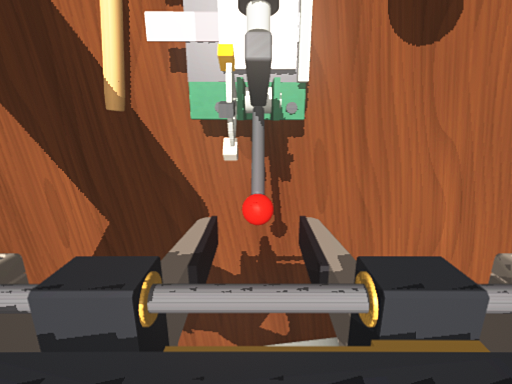

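Knob is centred between the jaws. Descend and grip lightly.

jog_arm(increments=[[0,0,0.7,0,0,0,0.6],[0,0,0.7,0,0,0,0.6],[0,0,0.75,0,0,0,0.6],[0,0,0,0,0,0,0.6],[0,0,0,0,0,0,0.6]])

```text
clock: 45.15
position: [0.4916, -0.4159, 0.1754]
orientation: [0.997, -0.073, 0.0, 0.0]
force: [-0.3, -1.0, 0.4]
finger_gap: 0.6
```

jog_arm(increments=[[0,0,0,0,0,0,0.25],[0,0,0,0,0,0,0.2],[0,0,0,0,0,0,0.2],[0,0,0,0,0,0,0.2],[0,0,0,0,0,0,0.2]], grip_force=25)

```text
clock: 45.65
position: [0.4909, -0.4161, 0.1751]
orientation: [0.997, -0.072, -0.0, 0.0]
force: [-4.6, -1.8, 2.2]
finger_gap: 0.277
```

```bash
python3 cl.py
```

```text
clamp 2.8 -217.7 175.1 [-4.6 -1.8  2.2]
```

jog_arm(increments=[[0,-0.283,-0.3,0,0,0,0.2],[0,-0.283,-0.265,0,0,0,0.2],[0,-0.325,-0.23,0,0,0,0.2],[0,-0.34,-0.205,0,0,0,0.2]])

```text
clock: 46.05
position: [0.4963, -0.3796, 0.2049]
orientation: [0.997, -0.073, -0.0, 0.001]
force: [-2.6, -1.3, -0.3]
finger_gap: 0.281
```

```bash
python3 cl.py
```

```text
clamp 3.0 -180.9 204.9 [-2.6 -1.3 -0.3]
```

Following the arc with small forces. Continue.

jog_arm(increments=[[0,-0.36,-0.16,0,0,0,0.2],[0,-0.38,-0.135,0,0,0,0.2],[0,-0.39,-0.09,0,0,0,0.2],[0,-0.397,-0.053,0,0,0,0.2]])

```text
clock: 46.45
position: [0.5032, -0.3335, 0.2185]
orientation: [0.997, -0.072, -0.0, 0.001]
force: [-4.6, -3.6, 1.7]
finger_gap: 0.276
```

jog_arm(increments=[[0,-0.4,-0.01,0,0,0,0.2],[0,-0.4,0.027,0,0,0,0.2],[0,-0.395,0.07,0,0,0,0.2],[0,-0.385,0.105,0,0,0,0.2]])

```text
clock: 46.85
position: [0.5104, -0.2855, 0.2128]
orientation: [0.997, -0.073, 0.0, -0.001]
force: [-1.1, 4.1, 2.0]
finger_gap: 0.277
```

```bash
python3 cl.py
```

```text
clamp 3.3 -85.7 212.8 [-1.1  4.1  2. ]
```

jog_arm(increments=[[0,-0.26,0.1,0,0,0,0.2],[0,-0.26,0.12,0,0,0,0.2],[0,0,0,0,0,0,0.2],[0,0,0,0,0,0,0.2]])

```text
clock: 47.25
position: [0.5128, -0.2691, 0.2056]
orientation: [0.997, -0.072, 0.0, -0.001]
force: [-1.5, 6.0, 4.7]
finger_gap: 0.277
```

```bash
python3 cl.py;python3 - <<'E'
from h import *
s,w=snap("scene","23");crop(w,110,90,250,220,5,"s23c.png")
E
```

```text
clamp 3.3 -69.2 205.6 [-1.5  6.   4.7]
```

View pics/s23c.png

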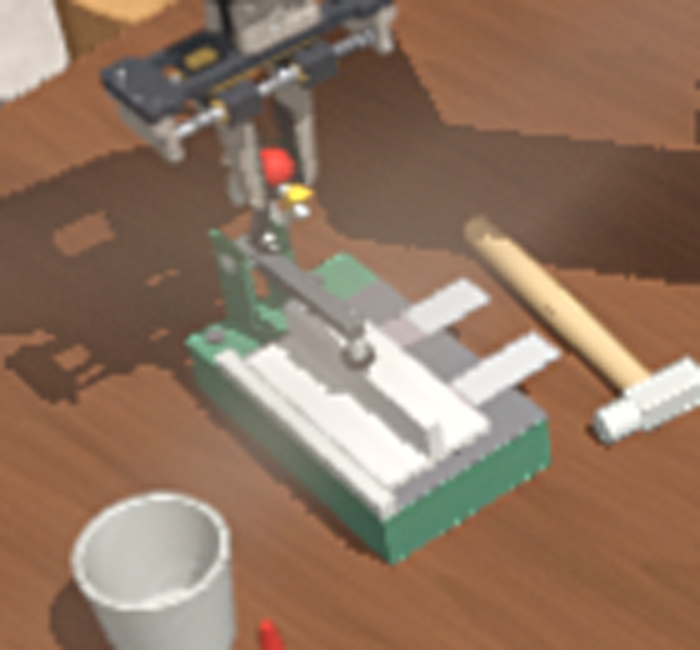

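jog_arm(increments=[[0,0,0,0,0,0,0.35],[0,0,0,0,0,0,0.5],[0,0,0,0,0,0,0.6],[0,0,0,0,0,0,0.6]])

```text
clock: 47.7
position: [0.5126, -0.2715, 0.2054]
orientation: [0.997, -0.072, 0.0, 0.0]
force: [0.2, -0.5, 0.0]
finger_gap: 0.586
```

jog_arm(increments=[[0,0,-0.5,0,0,0,0.6],[0,0,-0.9,0,0,0,0.6],[0,0,-0.95,0,0,0,0.6],[0,0,-0.95,0,0,0,0.6],[0,0,-0.95,0,0,0,0.6]])

```text
clock: 48.2
position: [0.5124, -0.2716, 0.334]
orientation: [0.997, -0.073, 0.0, 0.0]
force: [0.6, 0.3, 0.0]
finger_gap: 0.597
```

jog_arm(increments=[[0,0.95,-0.5,0,0,0,0.6],[0,0.95,0,0,0,0,0.6],[0,0.95,0,0,0,0,0.6],[0,0.95,0,0,0,0,0.6],[0,0.95,0,0,0,0,0.6]])

```text
clock: 48.7
position: [0.4916, -0.4138, 0.3479]
orientation: [0.997, -0.073, 0.0, 0.0]
force: [0.7, -0.0, -0.3]
finger_gap: 0.598
```

jog_arm(increments=[[-0.9,0.3,0,0,0,0,0.6],[-0.9,0.3,0,0,0,0,0.6],[0,0,0,0,0,0,0.6],[0,0,0,0,0,0,0.6]])

```text
clock: 49.1
position: [0.4357, -0.4228, 0.3481]
orientation: [0.997, -0.073, 0.0, 0.0]
force: [-0.3, 0.6, 0.1]
finger_gap: 0.602
```

```bash
python3 go.py
python3 - <<'E'
from h import *
s,w=snap("wrist","24");s2,sc=snap("scene","24");crop(sc,110,90,250,220,5,"s24c.png");s2,tp=snap("top","24");crop(tp,310,150,450,240,5,"t24c.png")
def red(c):
    hsv=cv2.cvtColor(c["img"],cv2.COLOR_RGB2HSV);H,S,V=[hsv[...,i].astype(int) for i in range(3)]
    m=(((H<6)|(H>174))&(S>160)&(V>60)).astype(np.uint8)
    n,l,st,ce=cv2.connectedComponentsWithStats(m)
    return [(st[i,4],ce[i].round(1)) for i in range(1,n) if st[i,4]>15]
print(red(w),red(sc),red(tp))
E
```

```text
t 49.1 pos [ 435.7 -422.8  348.1] az -0.146 gap 0.60 F [-0.3  0.6  0.1] tilt 0.001
[(np.int32(89), array([322.3,  18.6]))] [(np.int32(40), array([164.9, 123.3])), (np.int32(435), array([167.2, 233.1]))] [(np.int32(361), array([312.7, 120.6])), (np.int32(82), array([404.3, 188.5]))]
```

View pics/wrist24.png

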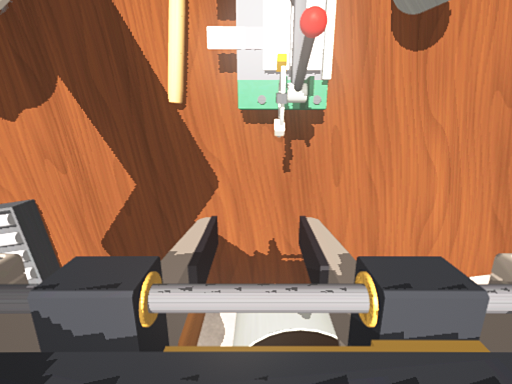

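View pics/t24c.png

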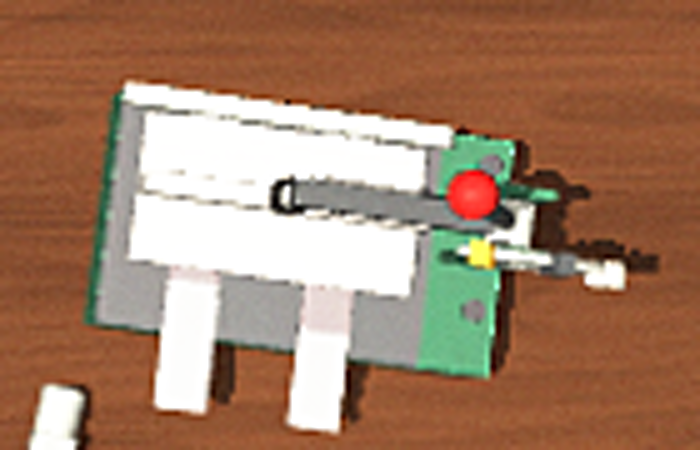

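View pics/s24c.png

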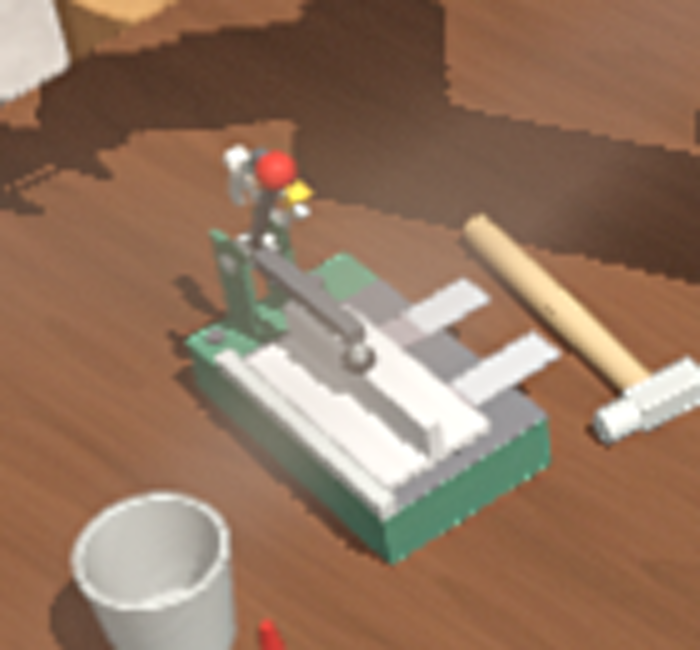

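Run:
```python
from m import *
t=load("top24.npz");sc=load("scene24.npz");w=load("wrist24.npz");t0=load("top0.npz")
f=lambda a:[x.squeeze() for x in a];o=np.array([519.5,-200.2]);a=-.145;ex=np.array([np.cos(a),np.sin(a)]);ey=np.array([-ex[1],ex[0]])
p,e=tri(*f(ray(t,(404.3,188.5))),*f(ray(sc,(164.9,123.3))));d=p[:2]*1000-o;print("knob",d@ex,d@ey,p[2],e,"theta",.52-np.arctan2(d@ey+125,p[2]*1000-115))
def cf(q,z):
    q=np.array(q,float);P=plane(t,(q+.5)/5-.5+[310,150],z)[:,:2]*1000-o;return np.c_[P@ex,P@ey].round(1)
print("bar flange corners (top z60.5)",cf([(146,110),(427,150),(410,297),(130,260)],.0605).tolist())
print("blank front corners",cf([(155,410),(206,414),(288,429),(339,433)],.0525).tolist())
print("deck ref",cf([(95,325),(417,368),(122,105),(445,146)],.05).tolist())
# bystanders: difference top0/top24
for n,(x0,y0,x1,y1) in {"hammer":(305,222,405,272),"oiler+pot":(295,98,385,145),"black":(160,238,188,302),"pink":(88,175,150,213),"slab":(163,128,200,205)}.items():
    print(n,np.abs(t0["img"][y0:y1,x0:x1].astype(int)-t["img"][y0:y1,x0:x1]).mean().round(2))
```

```text
knob 1.7899243777014655 -67.23801221682113 0.22510693118425595 0.0003093594304072055 theta 0.036867393264697346
bar flange corners (top z60.5) [[47.3, 87.1], [46.7, -86.6], [-44.0, -86.2], [-45.0, 85.6]]
blank front corners [[-132.6, 58.1], [-130.8, 27.0], [-133.0, -23.6], [-131.2, -54.8]]
deck ref [[-86.4, 100.3], [-85.6, -98.3], [49.9, 100.5], [52.2, -100.5]]
hammer 14.78
oiler+pot 4.58
black 4.42
pink 4.04
slab 5.52
```

Run:
```python
from m import *
for n in ("top0.npz","top24.npz"):
    c=load(n);hsv=cv2.cvtColor(c["img"],cv2.COLOR_RGB2HSV);H,S,V=[hsv[...,i].astype(int) for i in range(3)]
    m=np.zeros(H.shape,bool);m[222:272,305:405]=(((V>150)&(S<60))|((H>14)&(S<150)&(V>150)))[222:272,305:405]
    for k in rects(m,60): print(n,"hammer",k[:,0].mean(0).round(1),cv2.minAreaRect(k))
    m=np.zeros(H.shape,bool);m[98:145,295:385]=((((H<6)|(H>174))&(S>180))|((V>140)&(S<50)))[98:145,295:385]
    for k in rects(m,60): print(n,"o/p",cv2.minAreaRect(k)[0])
a=[load(n)["img"][215:280,300:410,::-1] for n in ("top0.npz","top24.npz")]
cv2.imwrite("pics/ham.png",cv2.resize(np.vstack(a),None,fx=4,fy=4))
```

```text
top0.npz hammer [348.8 249.3] ((355.7985534667969, 245.24598693847656), (83.94306182861328, 28.503196716308594), 6.581944465637207)
top0.npz o/p (312.5000305175781, 120.50001525878906)
top0.npz o/p (358.5, 120.0)
top24.npz hammer [348.6 249.2] ((355.6585388183594, 245.07318115234375), (83.92797088623047, 28.4913387298584), 6.34019136428833)
top24.npz hammer [373.  228.3] ((373.0, 228.5), (13.0, 10.0), 90.0)
top24.npz hammer [346.1 226.4] ((346.0, 226.5), (9.0, 10.0), 90.0)
top24.npz o/p (312.5000305175781, 120.50001525878906)
top24.npz o/p (358.5, 120.0)
```

View pics/ham.png

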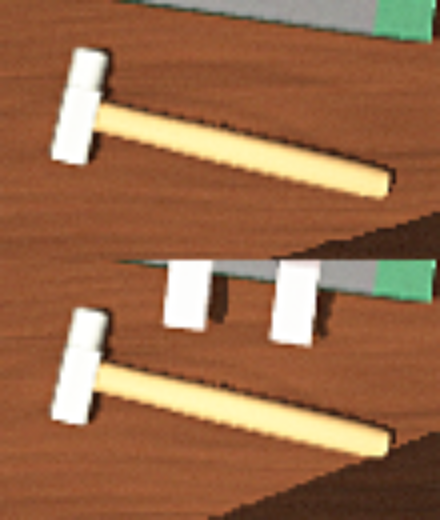

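The hammer, oil can and pot are where they started. The difference in the hammer area is only shadow and the blank ends now in the crop. Handing in.

```bash
python3 -c "
from cell import ticket
print(ticket.hand_in())"
```

```text
the job is handed in; nothing more can be done
None
```

The job is finished and handed in at about 49 s on the robot's clock. Two blanks were present, and both are flat in the clamp under the pressure bar, with the lever in the CLAMP notch.

**What I did**
- I threw the lever to OPEN (measured 1.40 rad).
- I slid each blank about 70 mm out over the block's near edge, pinched it there, and laid it on the base pushed against the rail.
- I laid the bar across both blanks beside the rail, flange down, then gripped the knob and swung the lever to CLAMP.

**Last checks**
- **Lever:** it reads about 0.037 rad, where 0.03 is expected with the foot resting on the bar.
- **Bar:** it is centred on about x 1, y 0 of the clamp, lying parallel to the rail. That reading is about 2 mm short of the stated x of 3, which is within the measuring error.
- **Blanks:** they sit at about y +43 and -40 mm, square to within 0.006 rad.
- **Bystanders:** the hammer, oil can and pot have not moved. The black and pink strips were left alone.

**What went wrong or disagreed**
- My first two tries at closing the lever by pushing the knob jammed, with about 27 N sideways on the first (37 N in all). I backed off each time and gripped the knob instead. That stayed below the 40 N limit for the gripper's body and the 120 N wrist limit.
- In the last top view the blanks' front ends read 0.5 to 1.5 mm further out than ideal. That is under half a pixel there, so a gap of about 1 mm at the rail cannot be ruled out.

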